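# Load the sauce warmer

### The arm

A 6-joint arm with a two-finger parallel gripper is mounted at the origin on the work surface; the furniture and walls round the work are solid. World frame = base frame: x ahead of the robot, y to its left, z up, the work surface at z = 0. Lengths are in mm, angles in rad, forces in N, time in s.
With the tool pointing down it reaches from about 275 to 750 mm from the base axis. Payload 10.2 kg.
Tool frame: the origin (TCP) lies midway between the tips of the shut fingers; the grasp point (between the pads) lies behind it (bot.hold_point_z is the z of the grasp point in the tool frame, in mm); z points along the fingers, y is the line along which they close (so a half turn about z gives the same grasp; the last joint's range is limited). The gripper opens to 88 mm and grips with 3 to 60 N. Pads are 18 mm wide; open, the fingers measure 123 mm over their backs; the gripper's body (75 mm by 187 mm) begins 45 mm behind the grasp point.
Start: joints at [-1.405, 0.313, 1.498, -0, 1.331, -0.223], TCP at [199.004, -485.828, 238.72] pointing down, gripper open.
Joint ranges: [-2.94, 2.94], [-0.97, 2.17], [0.19, 2.56], [-1.23, 4.37], [0.02, 3.11], [-2.88, 2.88]. Speed limits (rad/s): [2.39, 2.39, 3.01, 3.14, 3.14, 3.14].

### API

Orientations are given as a rotation vector (axis times angle).
In Python, from plant import bot gives the robot as it stands.
- The arm moves only by the shell command python3 -m pendant 'ROWS' [OPENING] [FORCE]. ROWS is JSON, a list of rows, each an object of numbers: "tx", "ty", "tz": the shift along the tool's x, y, z in mm; "rx", "ry", "rz": the turn, a rotation vector about the tool's x, y, z in degrees. In form: [{"tx": .., "ty": .., "tz": .., "rx": .., "ry": .., "rz": ..}, ...]. A call has 1 to 5 rows; each row is the pose to reach, as a shift and turn from the pose commanded when the call began, along the tool's axes at that moment; what a row does not reach only later rows make up. A row lasts 1/10 s, in which the tool goes at most 50 mm and 8.59 degrees, less where a joint would pass 70% of its speed; a pose out of reach is approached as far as the arm can. A call with a gripper value outside its range is refused whole. OPENING is the closure, from 0 (fully open) to 1 (shut), set as the call begins (- or left out, the last holds). The fingers move at their own pace and stop on an object; FORCE is the grip in N (left out, the last holds). Time passes only in rows, so rows that repeat a pose let the fingers close. It gives the time, the measured TCP pose, the force, the opening and the grip force at its end, in the units of the state.
- bot.get_state(): the state, without advancing time (a new reading comes with each control period).
- bot.snapshot(name): name is "scene" or "side" or "wrist"; returns the picture (480x640x3 uint8, red, green, blue); there is no depth.
- bot.calibration(name): a dict with "fx", "fy", "cx", "cy" (pixels), "cam_to_world" (4x4, takes a point from camera to world coordinates). Camera axes: x right, y up, looking along -z (the intrinsics and any distortion apply to the point x, -y, -z); pixel columns grow to the right and rows downward; lengths in mm; the calibration is good to about 2 mm. The wrist camera is an equidistant fisheye: a pixel r from the principal point sees the ray r / f radians off the axis. A picture is of the moment at which its call begins: read the wrist's pose just before it. calibration takes no time and is no camera call; for the wrist camera it gives the pose at the moment of the call.
- bot.close_job(): hands the job in; it is judged then, once.
Trained networks look in the newest picture that a camera, given by its name, has taken for a name from the list of things; names that differ only in an ending like _2 or _b are one class to them, and where a whole thing is asked for, a point or a joint stands for the part that bears it (a point fixed in the world has none). Each returns a list of dicts, best first, with "confidence" (0 to 1); they miss things now and then, are a little off and sometimes report something else, mostly with a low value. They report only what shows in the picture. A call takes as long as a camera call. They do not tell look-alikes from the thing itself.
- bot.find_in(camera, thing): "box" ([centre column, centre row, width, height] in pixels, round what is visible of it).
The state is a dict: "t": time; "joints": joint angles; "qvel": joint speeds; "joint_efforts": joint torques, N m; "ee_pos": TCP position; "orientation": TCP orientation; "contact_force": force on the tool from outside, world axes, zero at the start; "moment": the same for the moment, N m; "finger_gap": finger opening in mm; "grip_force": force on a finger pad.
Only numpy, scipy, OpenCV 4.12 (cv2) and the standard library are available. Lean on these libraries where they do the work, as an engineer would, in place of code of your own. Each camera call takes 0.05 s, during which the arm holds its last target. There are 200 camera calls.

### The job

Load the sauce warmer: first switch it off by turning its dial to the white mark, then, with it off, stand every steel sauce pot on the worktop (four or five) upright in the well that matches its diameter, right down on the floor of the well. When all are in, turn the dial to the orange mark, and leave the salt shaker and the other things on the worktop where they are.

Things in the scene. Friction and masses are not known exactly. Their poses are not given: they have to be found in the camera images.
- warmer: sauce warmer: slim low bar fixed to the worktop, 90 (x) x 420 (y) x 56 mm high, pale metal block with five round wells in a row along its y axis and a black control end at -y (robot's right). Origin under its middle at worktop height, y axis along the row, x away from the robot at yaw 0.
- dial (a joint): selector dial on the black end, in rad: turns about the vertical axis, 0 at the white mark (off), growing clockwise seen from above; 0.6 = yellow mark (low), 1.2 = orange mark (medium), 1.8 = red mark (high, end stop). Friction (about 0.06 N m) holds it wherever it is left; no spring. Its pointer (white line along one half of the bar) stands at yaw 0.9 - value relative to the warmer's x axis.
- dial_grip (a point): middle of the dial's grip bar, on the turning axis, 20 mm above the warmer's top; the bar is 50 x 14 mm (long along this frame's x axis, which is the pointer's direction) and 26 mm tall, top 12 mm above this point; its x axis turns with the dial. A disc of 54 mm across lies below the bar.
- well34 (a point): centre of the mouth of the 37 mm wide well, level with the warmer's top (56 mm above the worktop), at y = -76.5 mm along the warmer; round, 38 mm deep (floor 18 mm above the worktop), flat floor, vertical, small chamfer. It takes the 34 mm pot with 3 mm to spare across.
- well40 (a point): centre of the mouth of the 43 mm wide well, level with the warmer's top (56 mm above the worktop), at y = -25.5 mm along the warmer; round, 38 mm deep (floor 18 mm above the worktop), flat floor, vertical, small chamfer. It takes the 40 mm pot with 3 mm to spare across.
- well46 (a point): centre of the mouth of the 49 mm wide well, level with the warmer's top (56 mm above the worktop), at y = 31.5 mm along the warmer; round, 38 mm deep (floor 18 mm above the worktop), flat floor, vertical, small chamfer. It takes the 46 mm pot with 3 mm to spare across.
- well52 (a point): centre of the mouth of the 55 mm wide well, level with the warmer's top (56 mm above the worktop), at y = 94.5 mm along the warmer; round, 38 mm deep (floor 18 mm above the worktop), flat floor, vertical, small chamfer. It takes the 52 mm pot with 3 mm to spare across.
- well58 (a point): centre of the mouth of the 61 mm wide well, level with the warmer's top (56 mm above the worktop), at y = 163.5 mm along the warmer; round, 38 mm deep (floor 18 mm above the worktop), flat floor, vertical, small chamfer. It takes the 58 mm pot with 3 mm to spare across.
- pot34_mid (a point): loose sauce pot standing upright: pale steel cylinder 34 mm in diameter and 46 mm tall with a heavy foot, and on its flat lid (fixed on) a straight round black knob 20 mm across and 32 mm tall to take it by, 78 mm tall overall, about 198 g; this point lies on its axis half-way up (39 mm above its foot, 7 mm below the lid), z axis up along it. May be absent (None from the start).
- pot40_mid (a point): loose sauce pot standing upright: pale steel cylinder 40 mm in diameter and 46 mm tall with a heavy foot, and on its flat lid (fixed on) a straight round black knob 20 mm across and 32 mm tall to take it by, 78 mm tall overall, about 210 g; this point lies on its axis half-way up (39 mm above its foot, 7 mm below the lid), z axis up along it. May be absent (None from the start).
- pot46_mid (a point): loose sauce pot standing upright: pale steel cylinder 46 mm in diameter and 46 mm tall with a heavy foot, and on its flat lid (fixed on) a straight round black knob 20 mm across and 32 mm tall to take it by, 78 mm tall overall, about 222 g; this point lies on its axis half-way up (39 mm above its foot, 7 mm below the lid), z axis up along it. May be absent (None from the start).
- pot52_mid (a point): loose sauce pot standing upright: pale steel cylinder 52 mm in diameter and 46 mm tall with a heavy foot, and on its flat lid (fixed on) a straight round black knob 20 mm across and 32 mm tall to take it by, 78 mm tall overall, about 234 g; this point lies on its axis half-way up (39 mm above its foot, 7 mm below the lid), z axis up along it. May be absent (None from the start).
- pot58_mid (a point): loose sauce pot standing upright: pale steel cylinder 58 mm in diameter and 46 mm tall with a heavy foot, and on its flat lid (fixed on) a straight round black knob 20 mm across and 32 mm tall to take it by, 78 mm tall overall, about 246 g; this point lies on its axis half-way up (39 mm above its foot, 7 mm below the lid), z axis up along it. May be absent (None from the start).
- shaker_mid (a point): glass salt shaker with pale cap standing among the pots, 44 mm wide, 90 mm tall, loose; a bystander; point on its axis half-way up.
- onion_1: red onion, 84 mm, loose bystander; origin at its underside.
- lemon: lemon, 71 mm, loose bystander; origin at its underside.
- mug: black and white mug, 80 x 114 x 94 mm, loose bystander; origin at its underside.
Mind the look-alikes: they are no part of the job. What is shaped like the part that bears pot58_mid but purple or turquoise is not meant.

How it is judged:
By the outcome, as a careful person would: the job done as asked, in the order asked, and still so for the second after the job is handed in, with the robot touching nothing.
Of pot34, pot40, pot46, pot52, pot58 only 4 to 5 are there at a start; the rules pass over those that are not, and their reading is None.
At some moment in a run one of pot34, pot40, pot46, pot52, pot58 may be knocked a few centimetres aside while the robot is not near it.
It also fails if it takes over 200 s, if anything falls off the work surface, if the arm or the gripper's body presses on something with over 40 N, if the wrist force passes 120 N, or if a joint passes its speed limit or range.

## Working session

There is one attempt and no reset: what is moved stays moved. The work goes in short steps, Python scripts to look and compute and a shell command to move; the robot and the scene stay as the last step left them, time stands still between calls to the robot, and variables do not carry over. Pictures are saved under pics/ and viewed, at most 14 in all, crops included, and the job is handed in when it is done.

```bash
ls; mkdir -p pics
python3 - <<'E'
from plant import bot
import cv2,numpy as np
print(bot.get_state(), bot.hold_point_z)
for n in ["scene","side","wrist"]:
    im=bot.snapshot(n); cv2.imwrite(f"pics/{n}0.png",im[:,:,::-1])
    c=bot.calibration(n); print(n,{k:np.round(v,3).tolist() for k,v in c.items()})
    for t in ["warmer","dial","pot34_mid","pot40_mid","pot46_mid","pot52_mid","pot58_mid","shaker_mid"]:
        print(t,[(np.round(d["box"]).tolist(),round(d["confidence"],2)) for d in bot.find_in(n,t)][:6])
E
```

```text
pics
{'t': 0.0, 'joints': array([-1.40539380e+00,  3.13452063e-01,  1.49845906e+00,  5.82878791e-06,
        1.33101800e+00, -2.23399534e-01]), 'qvel': array([ 1.01132722e-03, -5.29256229e-04, -6.84451251e-04,  2.25040362e-03,
        1.41390805e-03, -8.57662787e-06]), 'joint_efforts': array([ 9.39610459e-05, -4.02210832e+01, -2.52271128e+01,  6.94661750e-02,
        3.52553779e-02, -9.86434998e-05]), 'ee_pos': array([ 198.96353172, -485.55727955,  238.15174892]), 'orientation': array([-3.08110605e+00, -6.06629188e-01, -6.97276781e-05]), 'contact_force': array([0.60533172, 0.13748874, 0.36900184]), 'moment': array([-0.0015175, -0.0297194, -0.0040625]), 'grip_force': 0.0, 'finger_gap': 88.32544076157298} -18.700000000000003
scene {'fx': 460.811, 'fy': 460.811, 'cx': 320.764, 'cy': 245.909, 'cam_to_world': [[0.861, 0.22, -0.458, -149.078], [-0.508, 0.385, -0.771, -1034.919], [0.007, 0.896, 0.444, 634.155], [0.0, 0.0, 0.0, 1.0]]}
warmer [([386.0, 246.0, 74.0, 67.0], 0.66)]
dial [([400.0, 251.0, 20.0, 15.0], 0.74)]
pot34_mid [([324.0, 258.0, 11.0, 27.0], 0.79)]
pot40_mid []
pot46_mid [([
[... 669 characters left out ...]
0, 40.0, 42.0], 0.34)]
pot40_mid []
pot46_mid [([319.0, 247.0, 18.0, 35.0], 0.57), ([238.0, 326.0, 27.0, 33.0], 0.54)]
pot52_mid [([276.0, 286.0, 28.0, 44.0], 0.77)]
pot58_mid [([358.0, 238.0, 21.0, 38.0], 0.71), ([302.0, 232.0, 19.0, 33.0], 0.6), ([410.0, 255.0, 16.0, 5.0], 0.53)]
shaker_mid [([321.0, 248.0, 20.0, 35.0], 0.76)]
wrist {'fx': 371.648, 'fy': 371.648, 'cx': 315.469, 'cy': 244.725, 'cam_to_world': [[0.379, 0.882, 0.279, 270.156], [-0.925, 0.361, 0.115, -457.752], [0.0, -0.302, 0.953, 383.166], [0.0, 0.0, 0.0, 1.0]]}
warmer []
dial []
pot34_mid []
pot40_mid []
pot46_mid []
pot52_mid []
pot58_mid [([163.0, 70.0, 67.0, 62.0], 0.97), ([182.0, 164.0, 66.0, 57.0], 0.67)]
shaker_mid []
```

View pics/scene0.png

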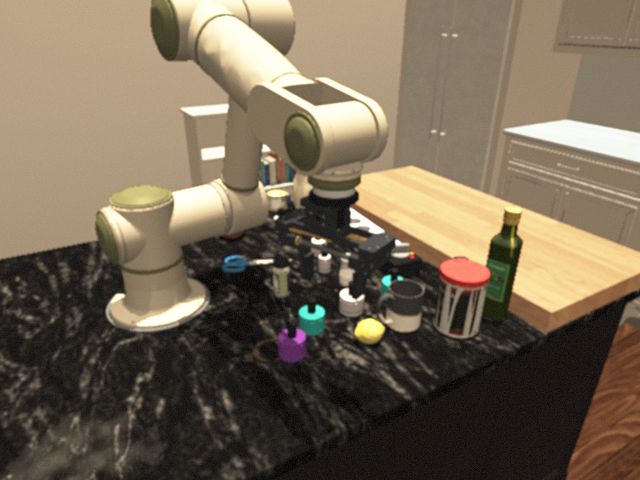

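View pics/side0.png

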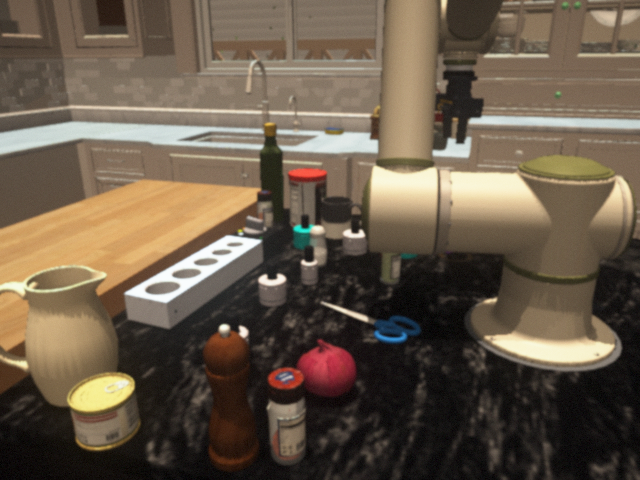

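The scene picture shows the pots around (350,300) and (325,262), with the shaker near (345,273). In the side picture the warmer runs from (130,300) to (262,240). Steel pots are at (272,288), (309,268) and (354,240), with possibly one behind the pepper mill at (240,332). The turquoise pots at (303,233) and (408,250) and the purple one are look-alikes.

```bash
cat > h.py <<'E'
from plant import bot
import cv2,numpy as np
from scipy.spatial.transform import Rotation as R
def px2w(c,u,v,z,fish=False):
    x=(u-c["cx"])/c["fx"]; y=(v-c["cy"])/c["fy"]
    if fish:
        r=np.hypot(x,y); s=np.tan(r)/r if r>1e-9 else 1; x*=s;y*=s
    T=np.array(c["cam_to_world"]); d=T[:3,:3]@[x,-y,-1]; o=T[:3,3]
    return o+d*(z-o[2])/d[2]
def w2px(c,p,fish=False):
    T=np.array(c["cam_to_world"]); q=T[:3,:3].T@(np.array(p)-T[:3,3]); x,y=q[0]/-q[2],-q[1]/-q[2]
    if fish:
        r=np.hypot(x,y); s=np.arctan(r)/r; x*=s;y*=s
    return c["cx"]+c["fx"]*x, c["cy"]+c["fy"]*y
def rel(p=None,yaw=None):
    """shift (tool axes) to bring TCP to world p; rz (deg) to bring tool x axis to world yaw (deg)"""
    s=bot.get_state(); A=R.from_rotvec(s["orientation"]).as_matrix()
    out=[]
    if p is not None: out.append(np.round(A.T@(np.array(p)-s["ee_pos"]),1).tolist())
    cur=np.degrees(np.arctan2(A[1,0],A[0,0])); out.append(("toolx yaw",round(cur,2)))
    if yaw is not None: out.append(("rz",round(cur-yaw,2)))
    return out
def snap(cam,f=None):
    c=bot.calibration(cam); im=bot.snapshot(cam)
    if f: cv2.imwrite("pics/"+f,im[:,:,::-1])
    return c,im
E
python3 - <<'E'
from h import *
c=bot.calibration("side")
for n,u,v,z in [("wNW?",128,292,56),("wfrontbotR",168,324,0),("topR",170,303,56),("topfarL",222,237,56),("topfarR",264,240,56),("potA",272,302,0),("potB",309,283,0),("potC",354,254,0),("tq1",303,247,0),("shk",319,262,0),("potD",240,345,0),("w58",165,288,56),("w52",187,273,56),("w46",206,262,56)]:
    print(n,np.round(px2w(c,u,v,z)))
c=bot.calibration("scene")
for n,u,v,z in [("p",351,313,0),("p2",325,272,0),("shk",346,288,0),("tq",312,333,0),("pu",292,358,0),("dial",400,251,70)]:
    print(n,np.round(px2w(c,u,v,z)))
print(rel([450,-100,330],0))
E
```

```text
wNW? [681. 185.  56.]
wfrontbotR [614. 176.   0.]
topR [587. 200.  56.]
topfarL [ 663. -120.   56.]
topfarR [ 564. -129.   56.]
potA [474.  44.   0.]
potB [435. -59.   0.]
potC [ 388. -244.    0.]
tq1 [ 519. -254.   -0.]
shk [ 451. -173.    0.]
potD [462. 201.   0.]
w58 [629. 152.  56.]
w52 [628.  82.  56.]
w46 [622.  23.  56.]
p [ 384. -282.    0.]
p2 [432. -81.   0.]
shk [ 436. -181.    0.]
tq [ 264. -303.    0.]
pu [ 187. -356.    0.]
dial [ 603. -188.   70.]
[[378.5, -261.9, -91.3], ('toolx yaw', np.float64(22.27)), ('rz', np.float64(22.27))]
```

```bash
python3 -m pendant '[{"tz":-45,"rz":7},{"tx":20,"ty":-20,"tz":-80,"rz":14},{"tx":45,"ty":-45,"tz":-100,"rz":22.3},{"tx":75,"ty":-70,"tz":-130,"rz":22.3},{"tx":105,"ty":-95,"tz":-150,"rz":22.3}]' 0
python3 -c "
from h import *; print(rel([400,-100,390],0))"
```

```text
[[332.2, -280.8, -151.3], ('toolx yaw', np.float64(22.27)), ('rz', np.float64(22.27))]schema error: expected keys tx, ty, tz, rx, ry, rz
```

All six keys are needed.

```bash
python3 -m pendant '[{"tx":0,"ty":0,"tz":-45,"rx":0,"ry":0,"rz":7},{"tx":20,"ty":-20,"tz":-80,"rx":0,"ry":0,"rz":14},{"tx":45,"ty":-45,"tz":-100,"rx":0,"ry":0,"rz":22.3},{"tx":75,"ty":-70,"tz":-130,"rx":0,"ry":0,"rz":22.3},{"tx":105,"ty":-95,"tz":-150,"rx":0,"ry":0,"rz":22.3}]' 0
python3 -c "
from h import *; print(rel([400,-100,390],0))"
```

```text
t: 1.85
ee_pos: [260.5, -356.8, 390.6]
orientation: [3.14, -0.002, 0.001]
contact_force: [0.7, 0.5, -0.2]
finger_gap: 88.2
grip_force: 0.0
[[139.1, -257.0, 0.2], ('toolx yaw', np.float64(-0.07)), ('rz', np.float64(-0.07))]
```

```bash
python3 -m pendant '[{"tx":23,"ty":-43,"tz":0,"rx":0,"ry":0,"rz":0},{"tx":46,"ty":-86,"tz":0,"rx":0,"ry":0,"rz":0},{"tx":69,"ty":-129,"tz":0,"rx":0,"ry":0,"rz":0},{"tx":92,"ty":-172,"tz":0,"rx":0,"ry":0,"rz":0},{"tx":115,"ty":-215,"tz":0,"rx":0,"ry":0,"rz":0}]' >/dev/null
python3 -m pendant '[{"tx":10,"ty":-20,"tz":0,"rx":0,"ry":0,"rz":0},{"tx":18,"ty":-38,"tz":0,"rx":0,"ry":0,"rz":0},{"tx":18,"ty":-38,"tz":0,"rx":0,"ry":0,"rz":0}]'
python3 - <<'E'
from h import *
c,im=snap("wrist","w1.png")
for t in ["warmer","dial","pot34_mid","pot40_mid","pot46_mid","pot52_mid","pot58_mid","shaker_mid"]:
    print(t,[(np.round(d["box"]).tolist(),round(d["confidence"],2),np.round(px2w(c,*d["box"][:2],50,True))[:2].tolist()) for d in bot.find_in("wrist",t)][:8])
E
```

```text
t: 2.65
ee_pos: [393.7, -103.6, 388.9]
orientation: [-3.142, -0.004, -0.001]
contact_force: [-0.5, -0.5, 0.3]
finger_gap: 87.8
grip_force: 0.0
warmer [([258.0, 36.0, 311.0, 68.0], 0.86, [599.0, -31.0]), ([507.0, 157.0, 76.0, 77.0], 0.22, [449.0, -376.0])]
dial [([378.0, 28.0, 46.0, 43.0], 0.94, [612.0, -185.0])]
pot34_mid [([290.0, 158.0, 26.0, 27.0], 0.9, [436.0, -73.0])]
pot40_mid []
pot46_mid [([94.0, 157.0, 46.0, 29.0], 0.88, [451.0, 219.0])]
pot52_mid [([216.0, 132.0, 36.0, 38.0], 0.83, [472.0, 25.0])]
pot58_mid [([438.0, 102.0, 46.0, 40.0], 0.97, [516.0, -266.0]), ([432.0, 191.0, 46.0, 49.0], 0.94, [395.0, -264.0]), ([435.0, 269.0, 40.0, 45.0], 0.85, [281.0, -278.0]), ([465.0, 310.0, 34.0, 34.0], 0.56, [213.0, -337.0])]
shaker_mid [([362.0, 148.0, 37.0, 30.0], 0.92, [449.0, -165.0]), ([377.0, 28.0, 47.0, 42.0], 0.37, [612.0, -184.0])]
```

View pics/w1.png

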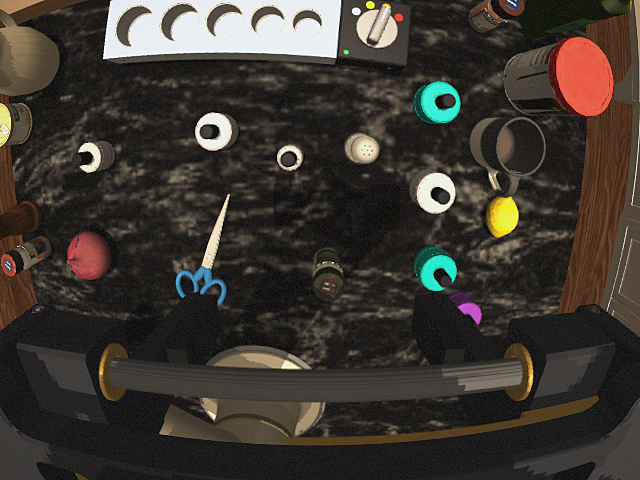

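The wrist picture shows four steel pots: (290,158), (215,132), (97,157) and (435,192). The shaker is at (362,148). The dial is at (377,28) with its pointer toward the orange mark, and the wells run along the top. Next I'll go nearer the warmer.

```bash
python3 -m pendant '[{"tx":45,"ty":0,"tz":0,"rx":0,"ry":0,"rz":0},{"tx":90,"ty":0,"tz":0,"rx":0,"ry":0,"rz":0},{"tx":130,"ty":0,"tz":30,"rx":0,"ry":0,"rz":0},{"tx":150,"ty":-20,"tz":50,"rx":0,"ry":0,"rz":0},{"tx":160,"ty":-40,"tz":50,"rx":0,"ry":0,"rz":0}]' >/dev/null
python3 -m pendant '[{"tx":0,"ty":0,"tz":0,"rx":0,"ry":0,"rz":0},{"tx":0,"ty":0,"tz":0,"rx":0,"ry":0,"rz":0}]'
python3 - <<'E'
from h import *
c,im=snap("wrist","w2.png")
for t in ["warmer","dial"]:
    print(t,[(np.round(d["box"]).tolist(),round(d["confidence"],2),np.round(px2w(c,*d["box"][:2],56,True))[:2].tolist()) for d in bot.find_in("wrist",t)][:8])
import json; json.dump({k:np.array(v).tolist() for k,v in c.items()},open("c2.json","w"))
E
```

```text
t: 3.8
ee_pos: [553.2, -65.6, 338.9]
orientation: [3.141, -0.0, 0.0]
contact_force: [0.1, -0.7, -0.1]
finger_gap: 88.1
grip_force: 0.0
warmer [([279.0, 145.0, 346.0, 98.0], 0.89, [614.0, -26.0]), ([240.0, 253.0, 41.0, 46.0], 0.28, [484.0, 25.0])]
dial [([413.0, 152.0, 47.0, 43.0], 0.55, [608.0, -181.0])]
```

View pics/w2.png

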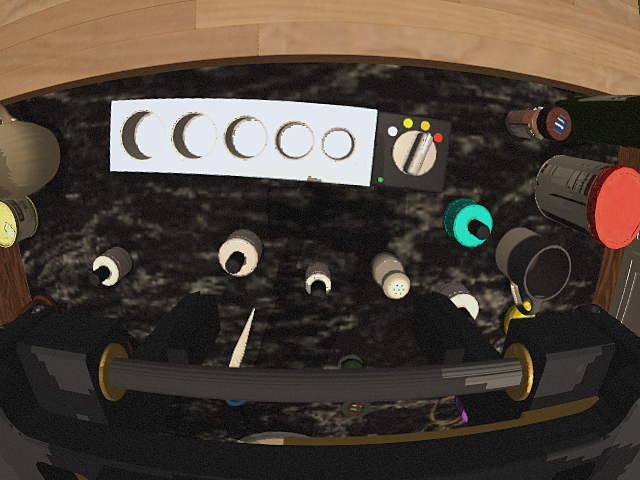

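The wells are at about (143,135), (194,135), (245,137), (295,140) and (338,145). The dial is at (414,153), with its pointer up and to the right. I'll check a crop with the fitted model drawn over it.

```bash
cat > fit.py <<'E'
from h import *; import json,sys
from scipy.optimize import least_squares
c=json.load(open("c2.json")); im=cv2.imread("pics/w2.png")
# outline points of white top: left-back, left-front corners, right front corner (pale/black border not known), right black end corners
obs=[((45,210),(111,101)),((-45,210),(111,171)),((45,-210),(450,121)),((-45,-210),(443,191))]
w=[((0,163.5),(143,135)),((0,94.5),(194.5,135)),((0,31.5),(245.5,137)),((0,-25.5),(295,140)),((0,-76.5),(338,144.5))]
def W(p,q):
    x,y,a=p; return [x+q[0]*np.cos(a)-q[1]*np.sin(a), y+q[0]*np.sin(a)+q[1]*np.cos(a),56]
f=lambda p,L: np.concatenate([np.subtract(w2px(c,W(p,q),True),o) for q,o in L])
for L in (w,w+obs[:2]):
    r=least_squares(f,[614,-15,0],args=(L,),x_scale=[1,1,.01]); print(np.round(r.x,4),np.round(r.fun,1))
p=r.x; big=cv2.resize(im[80:220,90:470],None,fx=2.1,fy=2.1,interpolation=cv2.INTER_CUBIC)
for y,d in zip((163.5,94.5,31.5,-25.5,-76.5),(61,55,49,43,37)):
    for t in np.linspace(0,2*np.pi,24,endpoint=False):
        u,v=w2px(c,W(p,(d/2*np.cos(t),y+d/2*np.sin(t))),True); cv2.circle(big,(int((u-90+.5)*2.1),int((v-80+.5)*2.1)),1,(0,0,255),-1)
for q,_ in obs:
    u,v=w2px(c,W(p,q),True); cv2.circle(big,(int((u-89.5)*2.1),int((v-79.5)*2.1)),2,(0,255,0),-1)
cv2.imwrite("pics/w2c.png",big)
E
python3 fit.py
```

```text
[ 6.216586e+02 -1.868250e+01 -8.680000e-02] [-1.2 -0.4 -0.8  0.2  0.1  0.2 -0.1  0.3  1.6 -0.3]
[ 6.216757e+02 -1.873260e+01 -8.170000e-02] [-1.2  0.3 -0.8  0.6  0.2  0.3 -0.   0.2  1.7 -0.7  0.4 -0.5 -0.7 -0.2]
```

View pics/w2c.png

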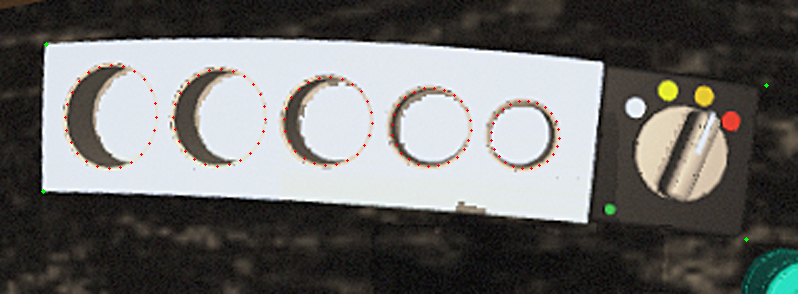

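The model outline matches the mouths to about 1 mm, with the warmer at (621.7,-18.7) and yaw -0.083. The bar's pointer lies at about world yaw -0.45, so the dial is at about 1.25. Next is a close look above the dial.

Run:
```python
from h import *; import json
c=json.load(open("c2.json"))
for n,u,v,z in [("disc",682,153,60),("barA",672,197,88),("barB",712,112,88),("barmid",691,153,88)]:
    print(n,np.round(px2w(c,90+u/2.1-.5,80+v/2.1-.5,z,True),1))
print(rel([604,-183,180],-26))
```

```text
disc [ 608.2 -181.6   60. ]
barA [ 586.5 -169.6   88. ]
barB [ 631.8 -189.5   88. ]
barmid [ 609.9 -178.9   88. ]
[[51.1, 116.7, 159.4], ('toolx yaw', np.float64(-0.09)), ('rz', np.float64(25.91))]
```

```bash
python3 -m pendant '[{"tx":10,"ty":25,"tz":30,"rx":0,"ry":0,"rz":6},{"tx":22,"ty":50,"tz":60,"rx":0,"ry":0,"rz":12},{"tx":34,"ty":75,"tz":90,"rx":0,"ry":0,"rz":18},{"tx":46,"ty":100,"tz":120,"rx":0,"ry":0,"rz":25},{"tx":55,"ty":115,"tz":130,"rx":0,"ry":0,"rz":25}]' 0 >/dev/null
python3 -m pendant '[{"tx":0,"ty":0,"tz":0,"rx":0,"ry":0,"rz":0},{"tx":0,"ty":0,"tz":0,"rx":0,"ry":0,"rz":0}]'
python3 - <<'E'
from h import *; import json
c,im=snap("wrist","d1.png")
print(rel())
json.dump({k:np.array(v).tolist() for k,v in c.items()},open("cd.json","w"))
E
```

```text
t: 4.65
ee_pos: [608.0, -180.5, 209.6]
orientation: [3.067, -0.681, 0.002]
contact_force: [-0.4, -0.6, 0.3]
finger_gap: 88.3
grip_force: 0.0
[('toolx yaw', np.float64(-25.0))]
```

View pics/d1.png

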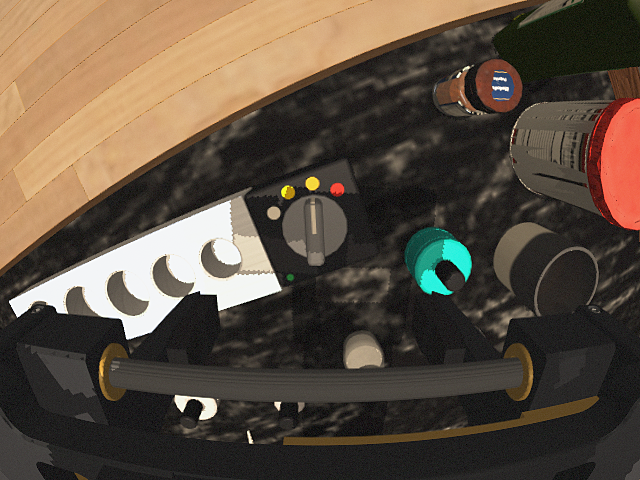

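The bar is upright in the picture, from (314,200) to (314,265), so it is aligned with the tool. Its centre is at about (315,232).

Run:
```python
from h import *; import json
c=json.load(open("cd.json"))
p=px2w(c,314.5,232,88,True); q=px2w(c,314.5,229,60,True); print(p,q, px2w(c,313,262,88,True)-px2w(c,313.5,201,88,True)); print(rel([p[0],p[1],67]))
```

```text
[ 610.77153869 -183.15939394   88.        ] [ 606.06229799 -180.8777159    60.        ] [-42.52643871  20.37577698   0.        ]
[[3.5, 1.8, 143.2], ('toolx yaw', np.float64(-25.0))]
```

```bash
python3 -m pendant '[{"tx":1,"ty":1,"tz":40,"rx":0,"ry":0,"rz":0},{"tx":1,"ty":1,"tz":80,"rx":0,"ry":0,"rz":0},{"tx":1,"ty":1,"tz":120,"rx":0,"ry":0,"rz":0},{"tx":1,"ty":1,"tz":142,"rx":0,"ry":0,"rz":0},{"tx":1,"ty":1,"tz":142,"rx":0,"ry":0,"rz":0}]' 0 
python3 -m pendant '[{"tx":0,"ty":0,"tz":0,"rx":0,"ry":0,"rz":0},{"tx":0,"ty":0,"tz":0,"rx":0,"ry":0,"rz":0},{"tx":0,"ty":0,"tz":0,"rx":0,"ry":0,"rz":0},{"tx":0,"ty":0,"tz":0,"rx":0,"ry":0,"rz":0},{"tx":0,"ty":0,"tz":0,"rx":0,"ry":0,"rz":0}]' 1 15
```

```text
t: 5.2
ee_pos: [607.5, -180.3, 65.1]
orientation: [-3.066, 0.679, 0.006]
contact_force: [-0.3, 0.2, -0.2]
finger_gap: 88.0
grip_force: 0.0
t: 5.7
ee_pos: [608.9, -181.7, 67.3]
orientation: [3.067, -0.68, 0.001]
contact_force: [-0.6, 0.4, -0.7]
finger_gap: 50.3
grip_force: 0.0
```

```bash
python3 -m pendant '[{"tx":0,"ty":0,"tz":0,"rx":0,"ry":0,"rz":0},{"tx":0,"ty":0,"tz":0,"rx":0,"ry":0,"rz":0},{"tx":0,"ty":0,"tz":0,"rx":0,"ry":0,"rz":0},{"tx":0,"ty":0,"tz":0,"rx":0,"ry":0,"rz":0},{"tx":0,"ty":0,"tz":0,"rx":0,"ry":0,"rz":0}]' 1 15
python3 -m pendant '[{"tx":0,"ty":0,"tz":0,"rx":0,"ry":0,"rz":0},{"tx":0,"ty":0,"tz":0,"rx":0,"ry":0,"rz":0}]' 1 15; python3 -c "
from h import *; print(rel(None,np.degrees(.9-.083)))"
```

```text
t: 6.2
ee_pos: [609.6, -180.3, 66.8]
orientation: [-3.065, 0.68, -0.003]
contact_force: [5.7, 6.3, -1.0]
finger_gap: 13.8
grip_force: 15.0
t: 6.4
ee_pos: [609.6, -180.3, 66.7]
orientation: [-3.065, 0.68, -0.003]
contact_force: [4.7, 5.6, -1.2]
finger_gap: 14.0
grip_force: 15.0
[('toolx yaw', np.float64(-25.0)), ('rz', np.float64(-71.81))]
```

```bash
python3 -m pendant '[{"tx":0,"ty":-1,"tz":0,"rx":0,"ry":0,"rz":-8},{"tx":0,"ty":-1,"tz":0,"rx":0,"ry":0,"rz":-16},{"tx":0,"ty":-1,"tz":0,"rx":0,"ry":0,"rz":-24},{"tx":0,"ty":-1,"tz":0,"rx":0,"ry":0,"rz":-32},{"tx":0,"ty":-1,"tz":0,"rx":0,"ry":0,"rz":-40}]' 1 15
python3 -m pendant '[{"tx":0,"ty":0,"tz":0,"rx":0,"ry":0,"rz":-8},{"tx":0,"ty":0,"tz":0,"rx":0,"ry":0,"rz":-16},{"tx":0,"ty":0,"tz":0,"rx":0,"ry":0,"rz":-24},{"tx":0,"ty":0,"tz":0,"rx":0,"ry":0,"rz":-31.5},{"tx":0,"ty":0,"tz":0,"rx":0,"ry":0,"rz":-31.5}]' 1 15;python3 -m pendant '[{"tx":0,"ty":0,"tz":0,"rx":0,"ry":0,"rz":0},{"tx":0,"ty":0,"tz":0,"rx":0,"ry":0,"rz":0}]' ; python3 -c "
from h import *; print(rel(None,np.degrees(.9-.083)),bot.get_state()['moment'])"
```

```text
t: 6.9
ee_pos: [609.7, -179.8, 66.7]
orientation: [-3.113, -0.418, -0.002]
contact_force: [3.5, 4.5, -0.5]
finger_gap: 13.8
grip_force: 15.0
t: 7.4
ee_pos: [609.5, -179.5, 66.7]
orientation: [-2.883, -1.245, -0.002]
contact_force: [2.7, 5.5, 1.3]
finger_gap: 14.0
grip_force: 15.0
t: 7.6
ee_pos: [609.5, -179.5, 66.8]
orientation: [-2.885, -1.24, -0.002]
contact_force: [1.0, 5.3, 0.7]
finger_gap: 14.5
grip_force: 15.0
[('toolx yaw', np.float64(46.5)), ('rz', np.float64(-0.31))] [ 0.81376774 -0.34152166  0.03901575]
```

```bash
python3 -m pendant '[{"tx":0,"ty":0,"tz":0,"rx":0,"ry":0,"rz":0},{"tx":0,"ty":0,"tz":0,"rx":0,"ry":0,"rz":0},{"tx":0,"ty":0,"tz":0,"rx":0,"ry":0,"rz":0},{"tx":0,"ty":0,"tz":0,"rx":0,"ry":0,"rz":0},{"tx":0,"ty":0,"tz":0,"rx":0,"ry":0,"rz":0}]' 0 >/dev/null
python3 -m pendant '[{"tx":0,"ty":0,"tz":-30,"rx":0,"ry":0,"rz":0},{"tx":0,"ty":0,"tz":-80,"rx":0,"ry":0,"rz":0},{"tx":0,"ty":0,"tz":-120,"rx":0,"ry":0,"rz":0},{"tx":0,"ty":0,"tz":-160,"rx":0,"ry":0,"rz":0},{"tx":0,"ty":0,"tz":-160,"rx":0,"ry":0,"rz":0}]'
python3 - <<'E'
from h import *
c,im=snap("wrist","d2.png")
print(rel([440,-120,290],0))
for t in ["pot34_mid","pot40_mid","pot46_mid","pot52_mid","pot58_mid"]:
    print(t,[(np.round(d["box"]).tolist(),round(d["confidence"],2),np.round(px2w(c,*d["box"][:2],50,True))[:2].tolist()) for d in bot.find_in("wrist",t)][:8])
cv2.imwrite("pics/d2c.png",cv2.resize(im[120:320,190:440,::-1],None,fx=2,fy=2))
E
```

```text
t: 8.6
ee_pos: [610.7, -181.4, 232.9]
orientation: [2.879, 1.236, 0.01]
contact_force: [0.1, 0.0, -0.4]
finger_gap: 87.8
grip_force: 0.0
[[-72.6, -164.9, -61.6], ('toolx yaw', np.float64(46.48)), ('rz', np.float64(46.48))]
pot34_mid [([123.0, 253.0, 51.0, 46.0], 0.94, [446.0, -73.0]), ([17.0, 96.0, 33.0, 36.0], 0.63, [476.0, 146.0])]
pot40_mid []
pot46_mid [([17.0, 95.0, 34.0, 37.0], 0.96, [476.0, 145.0]), ([312.0, 225.0, 63.0, 65.0], 0.45, [604.0, -186.0])]
pot52_mid [([81.0, 160.0, 62.0, 51.0], 0.8, [485.0, 24.0])]
pot58_mid [([234.0, 388.0, 45.0, 69.0], 0.92, [410.0, -261.0]), ([192.0, 422.0, 48.0, 33.0], 0.83, [322.0, -265.0]), ([309.0, 328.0, 53.0, 66.0], 0.55, [528.0, -262.0])]
```

View pics/d2c.png

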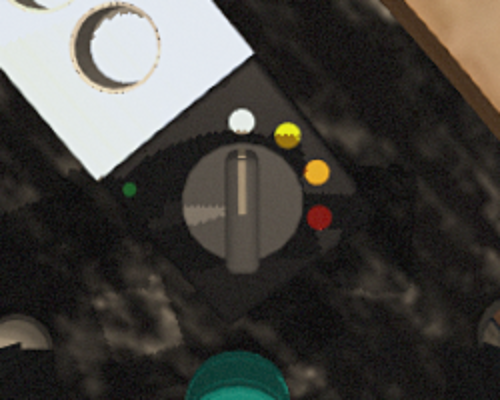

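The pointer is at the white mark, (241,122) in the crop, so the warmer is off. Now to hover over the 34 mm pot with the fingers across the row (yaw 85).

```bash
python3 -c "
from h import *; print(rel([437,-74,200],85.2))"
```

```text
[[-41.0, -197.8, 25.7], ('toolx yaw', np.float64(46.47)), ('rz', np.float64(-38.73))]
```

```bash
python3 -m pendant '[{"tx":-8,"ty":-40,"tz":0,"rx":0,"ry":0,"rz":-8},{"tx":-16,"ty":-80,"tz":0,"rx":0,"ry":0,"rz":-16},{"tx":-24,"ty":-120,"tz":5,"rx":0,"ry":0,"rz":-24},{"tx":-33,"ty":-160,"tz":15,"rx":0,"ry":0,"rz":-32},{"tx":-41,"ty":-198,"tz":25,"rx":0,"ry":0,"rz":-38.7}]' 0 >/dev/null; python3 -m pendant '[{"tx":0,"ty":0,"tz":0,"rx":0,"ry":0,"rz":0},{"tx":0,"ty":0,"tz":0,"rx":0,"ry":0,"rz":0},{"tx":0,"ty":0,"tz":0,"rx":0,"ry":0,"rz":0}]'
python3 - <<'E'
from h import *; import json
c,im=snap("wrist","p34.png"); json.dump({k:np.array(v).tolist() for k,v in c.items()},open("cp.json","w"))
for t in ["pot34_mid","pot40_mid","pot46_mid","pot52_mid","pot58_mid"]:
    print(t,[(np.round(d["box"]).tolist(),round(d["confidence"],2),np.round(px2w(c,*d["box"][:2],50,True))[:2].tolist()) for d in bot.find_in("wrist",t)][:8])
E
```

```text
t: 9.7
ee_pos: [438.3, -74.7, 201.9]
orientation: [2.314, 2.124, 0.001]
contact_force: [-0.0, 0.1, 0.6]
finger_gap: 88.0
grip_force: 0.0
pot34_mid [([314.0, 215.0, 40.0, 47.0], 0.73, [437.0, -66.0]), ([505.0, 176.0, 119.0, 351.0], 0.38, [606.0, -44.0])]
pot40_mid []
pot46_mid []
pot52_mid [([351.0, 92.0, 62.0, 62.0], 0.88, [474.0, 31.0])]
pot58_mid [([194.0, 416.0, 56.0, 41.0], 0.73, [283.0, -281.0]), ([404.0, 385.0, 45.0, 66.0], 0.72, [513.0, -251.0]), ([290.0, 396.0, 53.0, 76.0], 0.65, [395.0, -252.0]), ([166.0, 427.0, 11.0, 19.0], 0.51, [240.0, -302.0])]
```

View pics/p34.png

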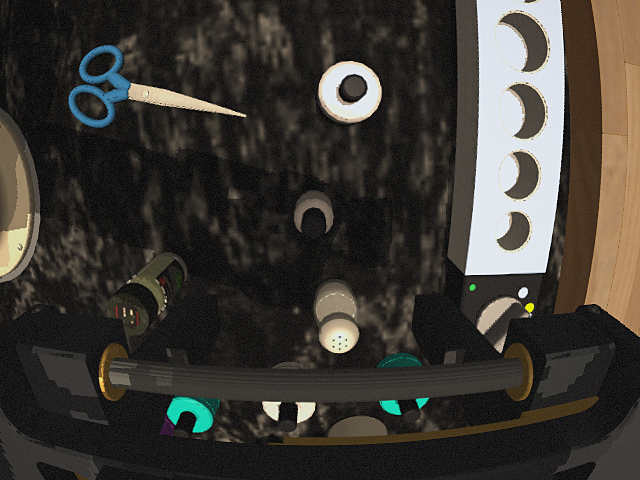

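The 34 mm pot is at (314,213), with its dark knob toward (314,224). The shaker at (337,330) is clear of the fingers. Pixel profiles will give the numbers.

Run:
```python
from h import *; import json
c=json.load(open("cp.json")); g=cv2.GaussianBlur(cv2.imread("pics/p34.png",0),(3,3),0)
print("v190:",g[190:250:1,314].tolist()); 
for v in (200,205,213,220,228): print(v,g[v,288:342].tolist())
for p in [(437,-74),(437,-70)]:
  for z,r in ((46,17),(78,10),(46,10)):
    b=np.array([w2px(c,(p[0]+r*np.cos(t),p[1]+r*np.sin(t),z),True) for t in np.linspace(0,6.28,40)]); print(p,z,np.round([b[:,0].min(),b[:,0].max(),b[:,1].min(),b[:,1].max()],1))
```

```text
v190: [41, 55, 61, 65, 65, 64, 66, 67, 75, 91, 100, 102, 108, 112, 115, 115, 104, 69, 29, 14, 16, 16, 16, 18, 20, 21, 22, 23, 23, 23, 26, 27, 27, 28, 28, 26, 25, 27, 26, 22, 23, 26, 27, 26, 26, 26, 26, 26, 23, 18, 16, 15, 15, 17, 18, 18, 17, 18, 18, 18]
200 [24, 25, 27, 24, 19, 19, 22, 22, 26, 40, 58, 64, 63, 64, 65, 67, 70, 77, 86, 92, 95, 95, 95, 96, 98, 99, 100, 101, 101, 101, 100, 95, 88, 82, 76, 72, 67, 64, 63, 64, 62, 53, 38, 25, 22, 24, 25, 24, 21, 18, 18, 17, 16, 14]
205 [21, 25, 25, 20, 18, 17, 21, 37, 53, 62, 74, 89, 95, 97, 98, 101, 104, 108, 109, 109, 109, 110, 111, 113, 114, 114, 115, 115, 115, 114, 113, 113, 113, 113, 112, 110, 107, 105, 103, 96, 82, 69, 61, 47, 30, 21, 21, 23, 23, 23, 23, 21, 20, 20]
213 [23, 22, 20, 20, 19, 30, 64, 92, 99, 102, 106, 111, 114, 111, 92, 56, 25, 16, 18, 19, 16, 13, 13, 15, 17, 17, 18, 20, 19, 18, 20, 20, 18, 13, 18, 44, 82, 108, 115, 113, 111, 108, 105, 101, 79, 41, 20, 19, 20, 18, 16, 17, 18, 18]
220 [19, 19, 19, 19, 20, 36, 71, 94, 101, 105, 111, 115, 107, 73, 33, 16, 19, 24, 24, 24, 26, 26, 25, 27, 26, 25, 26, 25, 25, 24, 21, 21, 22, 22, 20, 17, 14, 38, 88, 112, 110, 106, 102, 101, 81, 38, 16, 17, 16, 15, 15, 17, 18, 22]
228 [20, 19, 21, 20, 18, 18, 18, 22, 40, 68, 91, 91, 65, 36, 24, 25, 25, 25, 26, 27, 28, 27, 25, 24, 26, 26, 26, 26, 27, 26, 25, 26, 25, 25, 26, 24, 17, 28, 68, 97, 97, 76, 45, 22, 16, 19, 21, 20, 21, 21, 22, 28, 37, 39]
(437, -74) 46 [294.7 335.4 202.8 242.3]
(437, -74) 78 [301.7 328.3 220.3 245.9]
(437, -74) 46 [303.  327.  211.1 234.3]
(437, -70) 46 [294.2 335.  198.  237.7]
(437, -70) 78 [301.2 327.9 215.1 240.9]
(437, -70) 46 [302.6 326.6 206.4 229.7]
```

```bash
python3 -c "
from h import *; print(rel([435.8,-69.5,50],85.2))"
```

```text
[[4.6, -2.2, 151.6], ('toolx yaw', np.float64(85.15)), ('rz', np.float64(-0.05))]
```

```bash
python3 -m pendant '[{"tx":4.6,"ty":-2.2,"tz":40,"rx":0,"ry":0,"rz":0},{"tx":4.6,"ty":-2.2,"tz":80,"rx":0,"ry":0,"rz":0},{"tx":4.6,"ty":-2.2,"tz":120,"rx":0,"ry":0,"rz":0},{"tx":4.6,"ty":-2.2,"tz":151,"rx":0,"ry":0,"rz":0},{"tx":4.6,"ty":-2.2,"tz":151,"rx":0,"ry":0,"rz":0}]' 0 >/dev/null
python3 -m pendant '[{"tx":0,"ty":0,"tz":0,"rx":0,"ry":0,"rz":0},{"tx":0,"ty":0,"tz":0,"rx":0,"ry":0,"rz":0},{"tx":0,"ty":0,"tz":0,"rx":0,"ry":0,"rz":0},{"tx":0,"ty":0,"tz":0,"rx":0,"ry":0,"rz":0},{"tx":0,"ty":0,"tz":0,"rx":0,"ry":0,"rz":0}]' 1 20
python3 -m pendant '[{"tx":0,"ty":0,"tz":0,"rx":0,"ry":0,"rz":0},{"tx":0,"ty":0,"tz":0,"rx":0,"ry":0,"rz":0},{"tx":0,"ty":0,"tz":0,"rx":0,"ry":0,"rz":0},{"tx":0,"ty":0,"tz":0,"rx":0,"ry":0,"rz":0},{"tx":0,"ty":0,"tz":0,"rx":0,"ry":0,"rz":0}]' 1 20
```

```text
t: 11.0
ee_pos: [435.8, -69.4, 51.3]
orientation: [2.312, 2.125, 0.001]
contact_force: [1.1, 1.1, -0.6]
finger_gap: 50.4
grip_force: 0.0
t: 11.5
ee_pos: [435.5, -69.3, 50.7]
orientation: [-2.313, -2.126, -0.0]
contact_force: [1.0, 0.4, -0.2]
finger_gap: 19.4
grip_force: 19.9
```

```bash
python3 -m pendant '[{"tx":0,"ty":0,"tz":-30,"rx":0,"ry":0,"rz":0},{"tx":0,"ty":0,"tz":-60,"rx":0,"ry":0,"rz":0},{"tx":0,"ty":0,"tz":-100,"rx":0,"ry":0,"rz":0},{"tx":0,"ty":0,"tz":-100,"rx":0,"ry":0,"rz":0}]'; python3 -c "
from h import *; print(rel([615.3,-95,145],85.2))"
```

```text
t: 11.9
ee_pos: [437.4, -70.0, 154.6]
orientation: [2.307, 2.121, 0.005]
contact_force: [0.2, -0.2, -1.5]
finger_gap: 19.5
grip_force: 19.9
[[-9.9, 179.3, 11.0], ('toolx yaw', np.float64(85.19)), ('rz', np.float64(-0.01))]
```

```bash
python3 -m pendant '[{"tx":-2,"ty":40,"tz":0,"rx":0,"ry":0,"rz":0},{"tx":-4,"ty":80,"tz":0,"rx":0,"ry":0,"rz":0},{"tx":-7,"ty":120,"tz":0,"rx":0,"ry":0,"rz":0},{"tx":-9,"ty":155,"tz":0,"rx":0,"ry":0,"rz":0},{"tx":-10,"ty":179,"tz":0,"rx":0,"ry":0,"rz":0}]'>/dev/null; python3 -m pendant '[{"tx":0,"ty":0,"tz":5,"rx":0,"ry":0,"rz":0},{"tx":0,"ty":0,"tz":5,"rx":0,"ry":0,"rz":0},{"tx":0,"ty":0,"tz":5,"rx":0,"ry":0,"rz":0}]'
python3 - <<'E'
from h import *; import json
c,im=snap("wrist","q34.png"); json.dump({k:np.array(v).tolist() for k,v in c.items()},open("cq.json","w"))
print(rel([615.3,-95,145]))
cv2.imwrite("pics/q34c.png",cv2.resize(im[60:360,180:460,::-1],None,fx=2,fy=2));
E
```

```text
t: 12.7
ee_pos: [612.1, -94.1, 145.0]
orientation: [-2.312, -2.125, 0.001]
contact_force: [-0.1, -0.1, -0.7]
finger_gap: 19.2
grip_force: 20.0
[[-0.6, 3.1, 0.5], ('toolx yaw', np.float64(85.17))]
```

View pics/q34c.png

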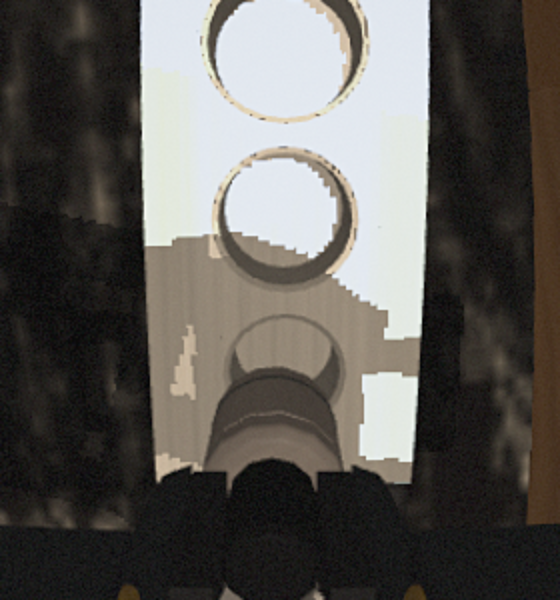

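The picture shows the held pot above the 34 mm well: well mouth edges at 230 to 345 with the top at 315 (crop), and pot foot edge top at about 372. The 40 mm well's centre is at (284.5,218.5). Comparing these with the model:

```bash
cat > chk.py <<'E'
from h import *; import json
c=json.load(open("cq.json"))
cr=lambda p:np.round(((np.array(w2px(c,p,True))-[180,60])*2),0)
a=-.083
def W(y,x=0): return np.array([621.7+x*np.cos(a)-y*np.sin(a),-18.7+x*np.sin(a)+y*np.cos(a)])
def box(p,z,r):
    b=np.array([cr((p[0]+r*np.cos(t),p[1]+r*np.sin(t),z)) for t in np.linspace(0,6.28,60)]); return b[:,0].min(),b[:,0].max(),b[:,1].min(),b[:,1].max()
print("w40",box(W(-25.5),56,21.5)); print("w34",box(W(-76.5),56,18.5), W(-76.5))
print("w40 seen",px2w(c,180+284.5/2,60+218.5/2,56,True),W(-25.5))
for p in [(612.1,-94.1)]:
  print("lid",box(p,140,17),"foot",box(p,94,17))
E
python3 chk.py
```

```text
w40 (np.float64(217.0), np.float64(353.0), np.float64(156.0), np.float64(291.0))
w34 (np.float64(229.0), np.float64(341.0), np.float64(325.0), np.float64(431.0)) [615.35778777 -94.93664699]
w40 seen [619.47717907 -42.17035192  56.        ] [619.58592926 -44.11221566]
lid (np.float64(201.0), np.float64(351.0), np.float64(424.0), np.float64(557.0)) foot (np.float64(215.0), np.float64(335.0), np.float64(362.0), np.float64(473.0))
```

```bash
python3 -m pendant '[{"tx":2.5,"ty":2.5,"tz":0,"rx":0,"ry":0,"rz":0},{"tx":2.5,"ty":2.5,"tz":15,"rx":0,"ry":0,"rz":0},{"tx":2.5,"ty":2.5,"tz":32,"rx":0,"ry":0,"rz":0},{"tx":2.5,"ty":2.5,"tz":32,"rx":0,"ry":0,"rz":0},{"tx":2.5,"ty":2.5,"tz":32,"rx":0,"ry":0,"rz":0}]'
python3 - <<'E'
from h import *; import json
c,im=snap("wrist","q34b.png"); json.dump({k:np.array(v).tolist() for k,v in c.items()},open("cq.json","w"))
cl=cv2.convertScaleAbs(im,alpha=1.6,beta=10)
cv2.imwrite("pics/q34bc.png",cv2.resize(cl[150:330,220:420,::-1],None,fx=3,fy=3,interpolation=cv2.INTER_CUBIC));
E
```

```text
t: 13.25
ee_pos: [615.8, -92.0, 114.4]
orientation: [2.313, 2.126, 0.0]
contact_force: [-0.5, -0.5, -1.5]
finger_gap: 19.3
grip_force: 20.0
```

View pics/q34bc.png

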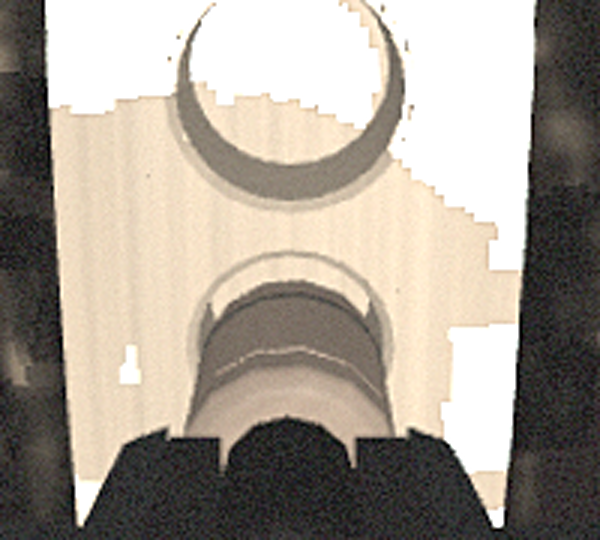

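```bash
cat > cmp.py <<'E'
# usage: foot z, TCP xy from state; seen foot (l,r,top) and mouth (l,r,top), full pixels, radii
from h import *; import json,sys
from scipy.optimize import least_squares
c=json.load(open("cq.json"))
def solve(z,r,l,rt,top):
    def f(p):
        b=np.array([w2px(c,(p[0]+p[2]*np.cos(t),p[1]+p[2]*np.sin(t),z),True) for t in np.linspace(0,2*np.pi,90)])
        return [b[:,0].min()-l,b[:,0].max()-rt,b[:,1].min()-top] if r is None else [(b[:,0].min()+b[:,0].max()-l-rt)/2,b[:,1].min()-top,p[2]-r]
    s=bot.get_state()["ee_pos"]
    return np.round(least_squares(f,[s[0],s[1],r or 20]).x,2)
E
python3 - <<'E'
from cmp import *
o=lambda l,r,t:(220+l/3,220+r/3,150+t/3)
print("well",solve(56,None,*o(188,394,250)), solve(56,19.3,*o(188,394,250)))
print("foot",solve(63.4,17,*o(202,384,280)), "tcp",bot.get_state()["ee_pos"][:2])
E
```

```text
well [615.56 -92.92  20.09] [615.63 -92.13  19.3 ]
foot [615.86 -93.48  17.  ] tcp [616.07952161 -92.09573367]
```

```bash
python3 -m pendant '[{"tx":1,"ty":-0.2,"tz":0,"rx":0,"ry":0,"rz":0},{"tx":1,"ty":-0.2,"tz":4,"rx":0,"ry":0,"rz":0},{"tx":1,"ty":-0.2,"tz":8,"rx":0,"ry":0,"rz":0},{"tx":1,"ty":-0.2,"tz":12,"rx":0,"ry":0,"rz":0},{"tx":1,"ty":-0.2,"tz":12,"rx":0,"ry":0,"rz":0}]'
```

```text
t: 13.8
ee_pos: [615.3, -90.9, 100.9]
orientation: [-2.312, -2.125, 0.001]
contact_force: [0.2, 0.3, -1.2]
finger_gap: 19.0
grip_force: 20.0
```

```bash
python3 -m pendant '[{"tx":0,"ty":0,"tz":8,"rx":0,"ry":0,"rz":0},{"tx":0,"ty":0,"tz":16,"rx":0,"ry":0,"rz":0},{"tx":0,"ty":0,"tz":24,"rx":0,"ry":0,"rz":0},{"tx":0,"ty":0,"tz":30,"rx":0,"ry":0,"rz":0},{"tx":0,"ty":0,"tz":30,"rx":0,"ry":0,"rz":0}]'; python3 -m pendant '[{"tx":0,"ty":0,"tz":1,"rx":0,"ry":0,"rz":0},{"tx":0,"ty":0,"tz":2,"rx":0,"ry":0,"rz":0},{"tx":0,"ty":0,"tz":2,"rx":0,"ry":0,"rz":0}]'
```

```text
t: 14.3
ee_pos: [615.3, -91.0, 70.6]
orientation: [-2.312, -2.125, 0.001]
contact_force: [0.3, -0.6, -2.5]
finger_gap: 19.2
grip_force: 20.0
t: 14.6
ee_pos: [615.7, -91.0, 69.8]
orientation: [2.313, 2.126, 0.0]
contact_force: [-0.7, 0.2, -1.3]
finger_gap: 19.4
grip_force: 20.0
```

Almost at the floor (foot at about 19). Down one more, release, rise, then travel to the 52 mm pot.

```bash
python3 -m pendant '[{"tx":0,"ty":0,"tz":1,"rx":0,"ry":0,"rz":0},{"tx":0,"ty":0,"tz":1,"rx":0,"ry":0,"rz":0}]'; python3 -m pendant '[{"tx":0,"ty":0,"tz":0,"rx":0,"ry":0,"rz":0},{"tx":0,"ty":0,"tz":0,"rx":0,"ry":0,"rz":0},{"tx":0,"ty":0,"tz":0,"rx":0,"ry":0,"rz":0},{"tx":0,"ty":0,"tz":0,"rx":0,"ry":0,"rz":0},{"tx":0,"ty":0,"tz":0,"rx":0,"ry":0,"rz":0}]' 0;  python3 -m pendant '[{"tx":0,"ty":0,"tz":-30,"rx":0,"ry":0,"rz":0},{"tx":0,"ty":0,"tz":-70,"rx":0,"ry":0,"rz":0},{"tx":0,"ty":0,"tz":-110,"rx":0,"ry":0,"rz":0},{"tx":0,"ty":0,"tz":-130,"rx":0,"ry":0,"rz":0}]'
python3 - <<'E'
from h import *
print(rel([474,27,200],85.2))
c,im=snap("wrist","r34.png"); g=cv2.cvtColor(im,cv2.COLOR_RGB2GRAY)
print([(d["box"],d["confidence"]) for t in ["pot34_mid"] for d in bot.find_in("wrist",t)])
E
```

```text
t: 14.8
ee_pos: [615.7, -91.0, 68.8]
orientation: [2.313, 2.126, 0.0]
contact_force: [-0.1, 0.5, -2.5]
finger_gap: 19.2
grip_force: 20.0
t: 15.3
ee_pos: [615.7, -91.0, 68.8]
orientation: [2.313, 2.126, 0.0]
contact_force: [0.4, -0.4, 0.1]
finger_gap: 57.4
grip_force: 0.0
t: 15.7
ee_pos: [616.4, -91.2, 202.6]
orientation: [2.31, 2.123, 0.004]
contact_force: [-0.0, 0.4, -0.2]
finger_gap: 87.5
grip_force: 0.0
[[105.8, -151.8, 1.7], ('toolx yaw', np.float64(85.18)), ('rz', np.float64(-0.02))]
[([314.2, 230.4, 42.3, 44.5], 0.74), ([315.6, 329.8, 58.2, 66.5], 0.66)]
```

```bash
python3 -m pendant '[{"tx":21,"ty":-30,"tz":0,"rx":0,"ry":0,"rz":0},{"tx":42,"ty":-60,"tz":0,"rx":0,"ry":0,"rz":0},{"tx":64,"ty":-91,"tz":0,"rx":0,"ry":0,"rz":0},{"tx":85,"ty":-122,"tz":0,"rx":0,"ry":0,"rz":0},{"tx":106,"ty":-152,"tz":0,"rx":0,"ry":0,"rz":0}]' 0 >/dev/null; python3 -m pendant '[{"tx":0,"ty":0,"tz":0,"rx":0,"ry":0,"rz":0},{"tx":0,"ty":0,"tz":0,"rx":0,"ry":0,"rz":0},{"tx":0,"ty":0,"tz":0,"rx":0,"ry":0,"rz":0}]'
cat > pot.py <<'E'
from h import *; import json,sys
from scipy.optimize import least_squares
def run(f):
    c,im=snap("wrist",f); json.dump({k:np.array(v).tolist() for k,v in c.items()},open("cp.json","w"))
    for t in ["pot34_mid","pot40_mid","pot46_mid","pot52_mid","pot58_mid"]:
        print(t,[(np.round(d["box"]).tolist(),round(d["confidence"],2),np.round(px2w(c,*d["box"][:2],50,True))[:2].tolist()) for d in bot.find_in("wrist",t)][:4])
    # pot under the gripper: bright lid blob nearest the TCP ground point
    s=bot.get_state()["ee_pos"]; u0,v0=w2px(c,(s[0],s[1],46),True)
    hsv=cv2.cvtColor(im,cv2.COLOR_RGB2HSV); m=((hsv[...,2]>70)&(hsv[...,1]<90)).astype(np.uint8)
    n,lab,st,ce=cv2.connectedComponentsWithStats(m)
    k=min([i for i in range(1,n) if 250<st[i,4]<6000],key=lambda i:np.hypot(*(ce[i]-[u0,v0])))
    blob=(lab==k).astype(np.uint8); x,y,w,h,_=st[k]; print("lid+body blob",x,x+w,y,y+h,"expected near",round(u0),round(v0))
    hull=cv2.convexHull(cv2.findContours(blob,0,cv2.CHAIN_APPROX_NONE)[0][0]) 
    hm=cv2.fillConvexPoly(np.zeros_like(blob),hull,1)
    # knob: dark pixels in an enlarged neighbourhood joined to the hull
    roi=np.zeros_like(blob); roi[max(0,y-15):y+h+25,x:x+w]=1
    kn=((hsv[...,2]<45)&(cv2.dilate(hm,np.ones((3,3)))>0)).astype(np.uint8)
    n,lab,st,ce=cv2.connectedComponentsWithStats(kn); j=1+np.argmax(st[1:,4]); kx,ky,kw,kh,_=st[j]; print("knob in hull",kx,kx+kw,ky,ky+kh)
    return c,im,(x,x+w,y,y+h),(kx,kx+kw,ky,ky+kh)
def pred(c,p,r):
    for n,z,q in (("foot",0,r),("lid",46,r),("knobtop",78,10),("knobbase",46,10)):
        b=np.array([w2px(c,(p[0]+q*np.cos(t),p[1]+q*np.sin(t),z),True) for t in np.linspace(0,6.28,60)]); print(n,np.round([b[:,0].min(),b[:,0].max(),b[:,1].min(),b[:,1].max()],1))
E
python3 - <<'E'
from pot import *
c,im,a,b=run("p52.png"); s=bot.get_state()["ee_pos"]; pred(c,(474,28),26)
cv2.imwrite("pics/p52c.png",cv2.resize(im[130:330,190:440,::-1],None,fx=3,fy=3,interpolation=cv2.INTER_CUBIC))
E
```

```text
t: 16.6
ee_pos: [473.6, 26.8, 198.1]
orientation: [-2.313, -2.125, 0.001]
contact_force: [0.6, -0.3, -0.4]
finger_gap: 88.0
grip_force: 0.0
pot34_mid [([483.0, 328.0, 19.0, 22.0], 0.72, [627.0, -89.0])]
pot40_mid []
pot46_mid [([275.0, 43.0, 59.0, 59.0], 0.76, [453.0, 177.0])]
pot52_mid [([317.0, 214.0, 59.0, 69.0], 0.65, [475.0, 37.0]), ([104.0, 18.0, 80.0, 33.0], 0.57, [305.0, 233.0])]
pot58_mid [([369.0, 426.0, 41.0, 14.0], 0.81, [512.0, -201.0]), ([271.0, 436.0, 42.0, 24.0], 0.71, [403.0, -207.0]), ([190.0, 436.0, 23.0, 7.0], 0.41, [306.0, -209.0])]
lid+body blob 286 348 182 247 expected near 316 224
knob in hull 305 330 207 240
foot [289.5 344.6 183.9 237.6]
lid [285.8 348.7 192.  253.1]
knobtop [303.9 330.9 220.8 246.7]
knobbase [305.1 329.4 211.4 234.9]
```

View pics/p52c.png

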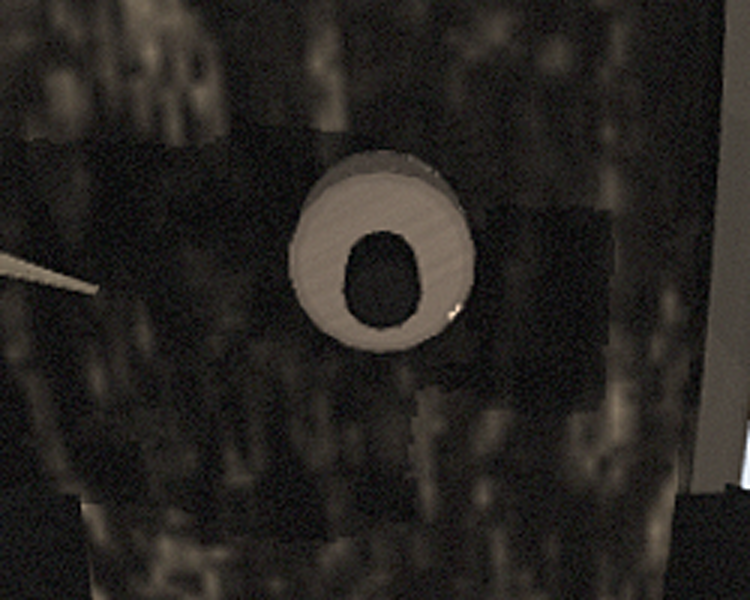

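The 52 mm pot is under the gripper, with lid width 61.7 px against 62.9 predicted. It sits about 4 to 5 mm further along +y than the TCP.

```bash
python3 -c "
from h import *; print(rel([474.2,32,50],85.2))"
```

```text
[[5.0, 0.5, 148.5], ('toolx yaw', np.float64(85.15)), ('rz', np.float64(-0.05))]
```

```bash
python3 -m pendant '[{"tx":5,"ty":0.5,"tz":40,"rx":0,"ry":0,"rz":0},{"tx":5,"ty":0.5,"tz":80,"rx":0,"ry":0,"rz":0},{"tx":5,"ty":0.5,"tz":120,"rx":0,"ry":0,"rz":0},{"tx":5,"ty":0.5,"tz":148,"rx":0,"ry":0,"rz":0},{"tx":5,"ty":0.5,"tz":148,"rx":0,"ry":0,"rz":0}]' 0 >/dev/null
python3 -m pendant '[{"tx":0,"ty":0,"tz":0,"rx":0,"ry":0,"rz":0},{"tx":0,"ty":0,"tz":0,"rx":0,"ry":0,"rz":0},{"tx":0,"ty":0,"tz":0,"rx":0,"ry":0,"rz":0},{"tx":0,"ty":0,"tz":0,"rx":0,"ry":0,"rz":0},{"tx":0,"ty":0,"tz":0,"rx":0,"ry":0,"rz":0}]' 1 20
python3 -m pendant '[{"tx":0,"ty":0,"tz":0,"rx":0,"ry":0,"rz":0},{"tx":0,"ty":0,"tz":0,"rx":0,"ry":0,"rz":0},{"tx":0,"ty":0,"tz":0,"rx":0,"ry":0,"rz":0},{"tx":0,"ty":0,"tz":0,"rx":0,"ry":0,"rz":0},{"tx":0,"ty":0,"tz":0,"rx":0,"ry":0,"rz":0}]' 1 20
python3 -m pendant '[{"tx":0,"ty":0,"tz":-30,"rx":0,"ry":0,"rz":0},{"tx":0,"ty":0,"tz":-60,"rx":0,"ry":0,"rz":0},{"tx":0,"ty":0,"tz":-80,"rx":0,"ry":0,"rz":0},{"tx":0,"ty":0,"tz":-80,"rx":0,"ry":0,"rz":0}]'; python3 -c "
from h import *; print(rel([629.6,78.5,114],85.2))"
```

```text
t: 17.9
ee_pos: [474.3, 32.3, 51.3]
orientation: [2.312, 2.126, 0.001]
contact_force: [0.0, -0.4, -0.4]
finger_gap: 50.1
grip_force: 0.0
t: 18.4
ee_pos: [474.0, 32.3, 50.7]
orientation: [2.313, 2.126, 0.0]
contact_force: [0.1, 0.5, -0.6]
finger_gap: 19.2
grip_force: 20.0
t: 18.8
ee_pos: [475.0, 32.2, 132.6]
orientation: [2.31, 2.124, 0.004]
contact_force: [-0.5, -0.6, -2.7]
finger_gap: 19.4
grip_force: 20.0
[[59.1, 150.1, 19.2], ('toolx yaw', np.float64(85.18)), ('rz', np.float64(-0.02))]
```

```bash
python3 -m pendant '[{"tx":14,"ty":37,"tz":0,"rx":0,"ry":0,"rz":0},{"tx":28,"ty":75,"tz":0,"rx":0,"ry":0,"rz":0},{"tx":43,"ty":112,"tz":0,"rx":0,"ry":0,"rz":0},{"tx":59,"ty":150,"tz":0,"rx":0,"ry":0,"rz":0},{"tx":59,"ty":151,"tz":0,"rx":0,"ry":0,"rz":0}]' >/dev/null; python3 -m pendant '[{"tx":0,"ty":0,"tz":10,"rx":0,"ry":0,"rz":0},{"tx":0,"ty":0,"tz":17,"rx":0,"ry":0,"rz":0},{"tx":0,"ty":0,"tz":17,"rx":0,"ry":0,"rz":0},{"tx":0,"ty":0,"tz":17,"rx":0,"ry":0,"rz":0}]'
python3 - <<'E'
from h import *; import json
c,im=snap("wrist","q52.png"); json.dump({k:np.array(v).tolist() for k,v in c.items()},open("cq.json","w"))
cl=cv2.convertScaleAbs(im,alpha=1.6,beta=10)
cv2.imwrite("pics/q52c.png",cv2.resize(cl[150:330,220:420,::-1],None,fx=3,fy=3,interpolation=cv2.INTER_CUBIC));
E
```

```text
t: 19.7
ee_pos: [628.9, 78.2, 113.7]
orientation: [-2.313, -2.125, 0.001]
contact_force: [0.9, -0.1, -1.5]
finger_gap: 19.5
grip_force: 19.9
```

View pics/q52c.png

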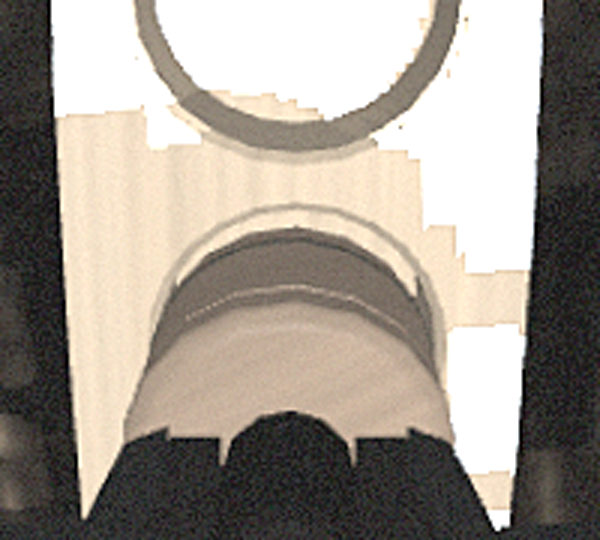

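Foot top edge is at 228 and mouth top at 204 (crop). Both are centred on about column 297.

Run:
```python
from cmp import *
o=lambda l,r,t:(220+l/3,220+r/3,150+t/3)
print("well",solve(56,None,*o(148,446,204)), solve(56,28.3,*o(148,446,204)))
print("foot",solve(62.8,26,*o(176,418,228)), "tcp",bot.get_state()["ee_pos"][:2])
```

```text
well [629.74  77.24  29.06] [629.8  78.   28.3]
foot [629.69  77.47  26.  ] tcp [629.15714238  78.20972893]
```

Within about 0.5 mm. Lower with checks.

```bash
python3 -m pendant '[{"tx":0.3,"ty":0,"tz":0,"rx":0,"ry":0,"rz":0},{"tx":0.3,"ty":0,"tz":4,"rx":0,"ry":0,"rz":0},{"tx":0.3,"ty":0,"tz":8,"rx":0,"ry":0,"rz":0},{"tx":0.3,"ty":0,"tz":12,"rx":0,"ry":0,"rz":0},{"tx":0.3,"ty":0,"tz":12,"rx":0,"ry":0,"rz":0}]'
```

```text
t: 20.25
ee_pos: [629.1, 78.7, 100.9]
orientation: [-2.312, -2.125, 0.001]
contact_force: [-0.0, 0.1, -2.6]
finger_gap: 19.2
grip_force: 20.0
```

```bash
python3 -m pendant '[{"tx":0,"ty":0,"tz":8,"rx":0,"ry":0,"rz":0},{"tx":0,"ty":0,"tz":16,"rx":0,"ry":0,"rz":0},{"tx":0,"ty":0,"tz":24,"rx":0,"ry":0,"rz":0},{"tx":0,"ty":0,"tz":30,"rx":0,"ry":0,"rz":0},{"tx":0,"ty":0,"tz":33,"rx":0,"ry":0,"rz":0}]'; python3 -m pendant '[{"tx":0,"ty":0,"tz":0,"rx":0,"ry":0,"rz":0},{"tx":0,"ty":0,"tz":0,"rx":0,"ry":0,"rz":0}]'
```

```text
t: 20.75
ee_pos: [629.9, 78.5, 68.7]
orientation: [2.312, 2.125, 0.001]
contact_force: [-0.6, -4.0, 10.7]
finger_gap: 19.5
grip_force: 20.0
t: 20.95
ee_pos: [629.7, 78.7, 68.9]
orientation: [2.313, 2.126, 0.001]
contact_force: [2.0, -1.5, 0.3]
finger_gap: 19.6
grip_force: 20.0
```

```bash
python3 -m pendant '[{"tx":0,"ty":0,"tz":0,"rx":0,"ry":0,"rz":0},{"tx":0,"ty":0,"tz":0,"rx":0,"ry":0,"rz":0},{"tx":0,"ty":0,"tz":0,"rx":0,"ry":0,"rz":0},{"tx":0,"ty":0,"tz":0,"rx":0,"ry":0,"rz":0},{"tx":0,"ty":0,"tz":0,"rx":0,"ry":0,"rz":0}]' 0 >/dev/null;  python3 -m pendant '[{"tx":0,"ty":0,"tz":-30,"rx":0,"ry":0,"rz":0},{"tx":0,"ty":0,"tz":-70,"rx":0,"ry":0,"rz":0},{"tx":0,"ty":0,"tz":-110,"rx":0,"ry":0,"rz":0},{"tx":0,"ty":0,"tz":-130,"rx":0,"ry":0,"rz":0},{"tx":0,"ty":0,"tz":-130,"rx":0,"ry":0,"rz":0}]'
python3 - <<'E'
from h import *
print(rel([453,175,200],85.2))
c,im=snap("wrist","r52.png")
print([(t,np.round(d["box"]),d["confidence"],px2w(c,*d["box"][:2],50,True)) for t in ["pot46_mid","pot40_mid","pot58_mid"] for d in bot.find_in("wrist",t)])
E
```

```text
t: 21.95
ee_pos: [630.5, 78.8, 202.0]
orientation: [2.31, 2.123, 0.007]
contact_force: [-0.4, -0.4, 0.5]
finger_gap: 88.3
grip_force: 0.0
[[81.0, -185.0, 0.9], ('toolx yaw', np.float64(85.18)), ('rz', np.float64(-0.02))]
[('pot46_mid', array([112., 131.,  72.,  48.]), 0.6, array([461.51571887, 179.85892129,  50.        ])), ('pot46_mid', array([311., 227.,  61.,  65.]), 0.5, array([626.6171662 ,  76.87906408,  50.        ])), ('pot40_mid', array([315., 265., 116., 364.]), 0.59, array([626.79651314,  43.90840496,  50.        ]))]
```

```bash
python3 -m pendant '[{"tx":16,"ty":-37,"tz":0,"rx":0,"ry":0,"rz":0},{"tx":32,"ty":-74,"tz":0,"rx":0,"ry":0,"rz":0},{"tx":48,"ty":-110,"tz":0,"rx":0,"ry":0,"rz":0},{"tx":64,"ty":-148,"tz":0,"rx":0,"ry":0,"rz":0},{"tx":81,"ty":-184,"tz":0,"rx":0,"ry":0,"rz":0}]' 0 >/dev/null; python3 -m pendant '[{"tx":0,"ty":0,"tz":0,"rx":0,"ry":0,"rz":0},{"tx":0,"ty":0,"tz":0,"rx":0,"ry":0,"rz":0},{"tx":0,"ty":0,"tz":0,"rx":0,"ry":0,"rz":0}]'
python3 - <<'E'
from pot import *
c,im,a,b=run("p46.png"); pred(c,(455,175),23)
cv2.imwrite("pics/p46c.png",cv2.resize(im[100:380,140:500,::-1],None,fx=2,fy=2,interpolation=cv2.INTER_CUBIC))
E
```

```text
t: 22.95
ee_pos: [453.5, 174.5, 198.2]
orientation: [-2.313, -2.125, 0.001]
contact_force: [0.1, 0.6, 0.0]
finger_gap: 88.0
grip_force: 0.0
pot34_mid []
pot40_mid []
pot46_mid [([315.0, 211.0, 55.0, 58.0], 0.83, [453.0, 187.0]), ([131.0, 136.0, 84.0, 89.0], 0.24, [304.0, 267.0])]
pot52_mid [([506.0, 310.0, 48.0, 52.0], 0.82, [631.0, 76.0])]
pot58_mid []
lid+body blob 275 341 150 241 expected near 317 224
knob in hull 301 326 205 236
foot [293.9 342.6 187.6 235.1]
lid [290.8 346.5 196.3 250.3]
knobtop [305.5 332.5 221.4 247.4]
knobbase [306.5 330.8 212.  235.5]
```

View pics/p46c.png

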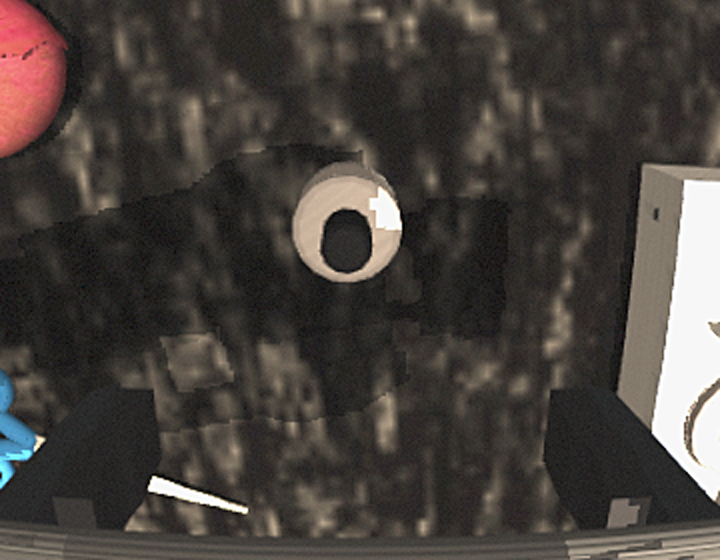

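The third pot's lid spans 292 to 402 (55 px), so it is the 46 mm pot, at about (451,182). Wells 34 and 52 are filled.

```bash
python3 -c "
from h import *; print(rel([451,182,50],85.2))"
```

```text
[[7.2, -2.8, 148.5], ('toolx yaw', np.float64(85.14)), ('rz', np.float64(-0.06))]
```

```bash
python3 -m pendant '[{"tx":7.2,"ty":-2.8,"tz":40,"rx":0,"ry":0,"rz":0},{"tx":7.2,"ty":-2.8,"tz":80,"rx":0,"ry":0,"rz":0},{"tx":7.2,"ty":-2.8,"tz":120,"rx":0,"ry":0,"rz":0},{"tx":7.2,"ty":-2.8,"tz":148,"rx":0,"ry":0,"rz":0},{"tx":7.2,"ty":-2.8,"tz":148,"rx":0,"ry":0,"rz":0}]' 0 >/dev/null
python3 -m pendant '[{"tx":0,"ty":0,"tz":0,"rx":0,"ry":0,"rz":0},{"tx":0,"ty":0,"tz":0,"rx":0,"ry":0,"rz":0},{"tx":0,"ty":0,"tz":0,"rx":0,"ry":0,"rz":0},{"tx":0,"ty":0,"tz":0,"rx":0,"ry":0,"rz":0},{"tx":0,"ty":0,"tz":0,"rx":0,"ry":0,"rz":0}]' 1 20
python3 -m pendant '[{"tx":0,"ty":0,"tz":0,"rx":0,"ry":0,"rz":0},{"tx":0,"ty":0,"tz":0,"rx":0,"ry":0,"rz":0},{"tx":0,"ty":0,"tz":0,"rx":0,"ry":0,"rz":0},{"tx":0,"ty":0,"tz":0,"rx":0,"ry":0,"rz":0},{"tx":0,"ty":0,"tz":0,"rx":0,"ry":0,"rz":0}]' 1 20
python3 -m pendant '[{"tx":0,"ty":0,"tz":-30,"rx":0,"ry":0,"rz":0},{"tx":0,"ty":0,"tz":-60,"rx":0,"ry":0,"rz":0},{"tx":0,"ty":0,"tz":-80,"rx":0,"ry":0,"rz":0},{"tx":0,"ty":0,"tz":-80,"rx":0,"ry":0,"rz":0}]'; python3 -c "
from h import *; print(rel([530,15,131],85.2)); print(rel([624.4,15,114],85.2))"
```

```text
t: 24.25
ee_pos: [451.0, 182.4, 51.3]
orientation: [2.313, 2.126, 0.001]
contact_force: [0.2, -0.6, -0.2]
finger_gap: 49.9
grip_force: 0.0
t: 24.75
ee_pos: [450.8, 182.3, 50.7]
orientation: [2.313, 2.126, 0.0]
contact_force: [0.0, -0.5, -0.2]
finger_gap: 19.4
grip_force: 20.0
t: 25.15
ee_pos: [451.7, 182.5, 132.6]
orientation: [2.311, 2.125, 0.005]
contact_force: [0.5, 0.2, -2.5]
finger_gap: 19.6
grip_force: 20.0
[[-160.4, 92.1, 1.8], ('toolx yaw', np.float64(85.18)), ('rz', np.float64(-0.02))]
[[-152.5, 186.1, 19.2], ('toolx yaw', np.float64(85.18)), ('rz', np.float64(-0.02))]
```

```bash
python3 -m pendant '[{"tx":-45,"ty":20,"tz":0,"rx":0,"ry":0,"rz":0},{"tx":-85,"ty":40,"tz":0,"rx":0,"ry":0,"rz":0},{"tx":-125,"ty":65,"tz":0,"rx":0,"ry":0,"rz":0},{"tx":-160,"ty":92,"tz":0,"rx":0,"ry":0,"rz":0},{"tx":-158,"ty":135,"tz":0,"rx":0,"ry":0,"rz":0}]' >/dev/null; python3 -m pendant '[{"tx":3,"ty":30,"tz":0,"rx":0,"ry":0,"rz":0},{"tx":5.5,"ty":51.5,"tz":5,"rx":0,"ry":0,"rz":0},{"tx":5.5,"ty":51.5,"tz":17.5,"rx":0,"ry":0,"rz":0},{"tx":5.5,"ty":51.5,"tz":17.5,"rx":0,"ry":0,"rz":0},{"tx":5.5,"ty":51.5,"tz":17.5,"rx":0,"ry":0,"rz":0}]'
python3 - <<'E'
from h import *; import json
c,im=snap("wrist","q46.png"); json.dump({k:np.array(v).tolist() for k,v in c.items()},open("cq.json","w"))
f=lambda n:cv2.imread(f"pics/{n}.png",0)
for n in ("q52","q46"):
    g=f(n); print(n,[int(x) for x in g[205:262,314:323].mean(1)])
    for v in (232,240,246,252): print(v,"L",g[v,260:300].tolist(),"R",g[v,338:378].tolist())
E
```

```text
t: 26.15
ee_pos: [622.5, 14.9, 112.1]
orientation: [-2.311, -2.125, 0.003]
contact_force: [-0.8, 1.3, -2.0]
finger_gap: 19.3
grip_force: 20.0
q52 [134, 140, 139, 139, 139, 139, 138, 138, 140, 138, 139, 139, 131, 104, 101, 130, 141, 140, 140, 142, 133, 65, 62, 65, 50, 50, 65, 66, 64, 65, 64, 64, 63, 64, 63, 66, 62, 65, 63, 62, 96, 80, 63, 62, 64, 70, 86, 95, 98, 100, 97, 99, 104, 109, 112, 107, 105]
232 L [140, 137, 138, 136, 132, 137, 133, 134, 139, 139, 141, 137, 139, 138, 139, 137, 136, 129, 129, 131, 131, 133, 118, 109, 107, 108, 119, 134, 139, 141, 144, 134, 134, 109, 73, 50, 60, 53, 64, 62] R [62, 63, 89, 139, 138, 140, 139, 136, 134, 135, 139, 141, 135, 108, 104, 103, 102, 111, 133, 143, 143, 134, 140, 141, 138, 139, 138, 137, 141, 139, 139, 141, 138, 123, 240, 238, 235, 232, 231, 233]
240 L [138, 140, 137, 136, 135, 136, 136, 138, 135, 139, 134, 137, 138, 139, 140, 135, 117, 110, 110, 114, 129, 141, 130, 97, 67, 51, 49, 55, 62, 62, 66, 64, 70, 64, 63, 64, 66, 64, 66, 65] R [63, 60, 58, 66, 65, 64, 64, 60, 54, 54, 49, 59, 59, 107, 143, 145, 138, 138, 139, 131, 106, 104, 101, 11
[... 1906 characters left out ...]
, 137, 138, 137, 139, 137, 138, 137, 138, 137, 142, 142, 137, 102, 64, 48, 51, 54, 62, 64, 59, 68, 65, 69, 62, 61, 62, 65, 65, 63, 64, 66, 69] R [63, 60, 66, 60, 63, 67, 59, 58, 55, 43, 75, 127, 148, 141, 138, 140, 139, 142, 113, 59, 92, 105, 102, 111, 139, 143, 142, 137, 139, 138, 144, 144, 147, 142, 142, 141, 139, 145, 145, 144]
252 L [132, 136, 133, 135, 142, 140, 133, 137, 134, 138, 138, 135, 137, 136, 139, 139, 149, 122, 62, 52, 62, 60, 66, 61, 56, 61, 69, 59, 69, 64, 61, 58, 67, 63, 61, 64, 64, 62, 67, 97] R [66, 62, 63, 66, 65, 62, 68, 61, 66, 66, 66, 63, 57, 41, 80, 140, 148, 113, 67, 66, 67, 64, 85, 109, 106, 104, 132, 142, 138, 140, 142, 145, 144, 144, 145, 143, 141, 144, 140, 142]
```

Run:
```python
from cmp import *
print("well",solve(56,25.3,311,331,222)); s=bot.get_state()["ee_pos"]; print("foot",solve(s[2]-51,23,304.7,324.7,228.3),"tcp",s)
def chord(p,z,r,row):
    b=np.array([w2px(c,(p[0]+r*np.cos(t),p[1]+r*np.sin(t),z),True) for t in np.linspace(0,2*np.pi,2000)]); b=b[b[:,1]<b[:,1].mean()]; k=np.abs(b[:,1]-row)<.4; return b[k,0].min(),b[k,0].max(),b[:,1].min()
for p in ((624.4,15),(626,15)): print(p,chord(p,56,25.3,232),chord(p,56,25.3,240))
for p in ((622.5,15),(621.5,15)): print(p,chord(p,s[2]-51,23,240))
```

```text
well [624.56  15.71  25.3 ]
foot [620.95  16.3   23.  ] tcp [622.93762217  14.77945344 112.99536391]
(624.4, 15) (np.float64(293.4943386290779), np.float64(348.41804101568823), np.float64(223.26395114562987)) (np.float64(285.44291182192165), np.float64(356.4764243448355), np.float64(223.26395114562987))
(626, 15) (np.float64(295.995398228313), np.float64(351.5735969979812), np.float64(223.0336647204143)) (np.float64(288.08207899164495), np.float64(359.43713459279206), np.float64(223.0336647204143))
(622.5, 15) (np.float64(290.11453999994694), np.float64(345.2379444834162), np.float64(230.3706674668754))
(621.5, 15) (np.float64(288.40363720868675), np.float64(343.22862338584986), np.float64(230.51858802253156))
```

Run:
```python
from cmp import *
def chord(p,z,r,row):
    b=np.array([w2px(c,(p[0]+r*np.cos(t),p[1]+r*np.sin(t),z),True) for t in np.linspace(0,2*np.pi,4000)]); b=b[b[:,1]<b[:,1].mean()]; k=np.abs(b[:,1]-row)<.4; return round(b[k,0].min(),1),round(b[k,0].max(),1),round(b[:,1].min(),1)
for p in ((624.8,15.6),): print(p,[chord(p,56,25.3,r) for r in(232,240,246,252)])
for p in ((624.8,15.6),(622.5,15.6),(622,16.2)): print(p,[chord(p,62,23,r) for r in (240,246,252)])
```

```text
(624.8, 15.6) [(np.float64(292.7), np.float64(350.5), np.float64(222.2)), (np.float64(285.2), np.float64(357.9), np.float64(222.2)), (np.float64(281.6), np.float64(361.4), np.float64(222.2)), (np.float64(279.3), np.float64(363.7), np.float64(222.2))]
(624.8, 15.6) [(np.float64(292.6), np.float64(350.9), np.float64(229.0)), (np.float64(287.4), np.float64(356.0), np.float64(229.0)), (np.float64(284.0), np.float64(359.3), np.float64(229.0))]
(622.5, 15.6) [(np.float64(288.8), np.float64(346.4), np.float64(229.3)), (np.float64(283.5), np.float64(351.6), np.float64(229.3)), (np.float64(280.0), np.float64(355.1), np.float64(229.3))]
(622, 16.2) [(np.float64(286.7), np.float64(346.4), np.float64(228.3)), (np.float64(281.8), np.float64(351.3), np.float64(228.3)), (np.float64(278.6), np.float64(354.5), np.float64(228.3))]
```

```bash
python3 -m pendant '[{"tx":-0.3,"ty":3.5,"tz":0,"rx":0,"ry":0,"rz":0},{"tx":-0.3,"ty":3.5,"tz":0,"rx":0,"ry":0,"rz":0},{"tx":-0.3,"ty":3.5,"tz":0,"rx":0,"ry":0,"rz":0}]'
python3 - <<'E'
from h import *; import json
c,im=snap("wrist","q46b.png"); json.dump({k:np.array(v).tolist() for k,v in c.items()},open("cq.json","w"))
g=cv2.imread("pics/q46b.png",0); print([int(x) for x in g[215:240,316:325].mean(1)])
for v in (240,246,252): print(v,"L",g[v,270:300].tolist(),"R",g[v,340:375].tolist())
from cmp import *
def chord(p,z,r,row):
    b=np.array([w2px(c,(p[0]+r*np.cos(t),p[1]+r*np.sin(t),z),True) for t in np.linspace(0,2*np.pi,4000)]); b=b[b[:,1]<b[:,1].mean()]; k=np.abs(b[:,1]-row)<.4; return round(b[k,0].min(),1),round(b[k,0].max(),1),round(b[:,1].min(),1)
p=(624.8,15.6);print([chord(p,56,25.3,r) for r in(240,246,252)]);print([chord(p,62,23,r) for r in (240,246,252)])
E
```

```text
t: 26.5
ee_pos: [627.2, 14.0, 113.5]
orientation: [2.313, 2.126, 0.0]
contact_force: [-0.0, -0.8, -1.6]
finger_gap: 18.9
grip_force: 20.0
[139, 140, 139, 140, 140, 142, 131, 111, 106, 119, 137, 138, 142, 113, 80, 62, 66, 60, 39, 59, 66, 64, 66, 65, 65]
240 L [138, 137, 130, 127, 121, 111, 108, 108, 115, 128, 136, 135, 136, 141, 136, 122, 89, 55, 57, 59, 55, 43, 57, 67, 64, 64, 67, 67, 62, 66] R [46, 58, 57, 56, 81, 115, 118, 111, 98, 107, 139, 140, 142, 142, 140, 144, 139, 139, 140, 142, 143, 148, 143, 143, 141, 139, 144, 144, 145, 143, 134, 139, 139, 137, 132]
246 L [135, 123, 110, 110, 113, 85, 79, 113, 138, 134, 101, 66, 53, 50, 59, 58, 65, 64, 65, 63, 68, 62, 67, 63, 58, 63, 63, 69, 67, 66] R [68, 62, 66, 66, 62, 61, 58, 52, 49, 66, 102, 107, 103, 125, 140, 143, 141, 137, 139, 143, 143, 144, 142, 138, 142, 142, 142, 145, 143, 142, 136, 138, 136, 136, 132]
252 L [116, 118, 112, 78, 75, 73, 78, 73, 56, 55, 65, 62, 62, 62, 63, 63, 64, 66, 65, 63, 65, 61, 64, 66, 65, 62, 64, 60, 62, 95] R [63, 67, 69, 68, 67, 64, 67, 67, 62, 66, 59, 53, 39, 103, 110, 118, 132, 136, 142, 142, 144, 145, 143, 139, 140, 142, 145, 142, 146, 140, 136, 138, 137, 132, 134]
[(np.float64(275.7), np.float64(350.0), np.float64(220.8)), (np.float64(272.6), np.float64(353.2), np.float64(220.8)), (np.float64(270.6), np.float64(355.3), np.float64(220.8))]
[(np.float64(282.4), np.float64(343.2), np.float64(227.5)), (np.float64(277.7), np.float64(347.9), np.float64(227.5)), (np.float64(274.7), np.float64(351.0), np.float64(227.5))]
```

```bash
python3 -m pendant '[{"tx":0.2,"ty":-1.6,"tz":0,"rx":0,"ry":0,"rz":0},{"tx":0.2,"ty":-1.6,"tz":0,"rx":0,"ry":0,"rz":0},{"tx":0.2,"ty":-1.6,"tz":0,"rx":0,"ry":0,"rz":0}]'
python3 - <<'E'
from h import *
c,im=snap("wrist","q46c.png")
g=cv2.imread("pics/q46c.png",0); print([int(x) for x in g[215:240,316:325].mean(1)])
for v in (240,246): print(v,"L",g[v,270:300].tolist(),"R",g[v,340:365].tolist())
E
```

```text
t: 26.85
ee_pos: [625.6, 14.4, 113.3]
orientation: [-2.313, -2.126, 0.0]
contact_force: [0.4, 0.1, -3.2]
finger_gap: 19.3
grip_force: 20.0
[139, 139, 138, 141, 138, 142, 134, 117, 102, 114, 139, 139, 142, 113, 77, 63, 66, 64, 40, 61, 64, 65, 63, 65, 65]
240 L [138, 140, 138, 134, 136, 132, 131, 126, 116, 100, 104, 110, 130, 141, 139, 122, 91, 53, 57, 61, 50, 47, 63, 65, 65, 66, 64, 64, 64, 65] R [44, 55, 59, 52, 99, 122, 139, 143, 128, 107, 101, 100, 116, 138, 141, 142, 140, 142, 144, 138, 136, 137, 139, 148, 148]
246 L [139, 141, 137, 137, 126, 115, 111, 106, 82, 79, 112, 60, 54, 48, 58, 63, 66, 65, 61, 65, 61, 65, 61, 71, 62, 65, 65, 66, 61, 68] R [65, 68, 66, 63, 65, 60, 50, 50, 78, 129, 152, 82, 86, 103, 106, 104, 126, 147, 143, 140, 138, 139, 144, 143, 147]
```

Centred. Lower.

```bash
python3 -m pendant '[{"tx":0,"ty":0,"tz":3,"rx":0,"ry":0,"rz":0},{"tx":0,"ty":0,"tz":6,"rx":0,"ry":0,"rz":0},{"tx":0,"ty":0,"tz":9,"rx":0,"ry":0,"rz":0},{"tx":0,"ty":0,"tz":12,"rx":0,"ry":0,"rz":0},{"tx":0,"ty":0,"tz":12,"rx":0,"ry":0,"rz":0}]'
```

```text
t: 27.4
ee_pos: [625.4, 14.4, 100.5]
orientation: [-2.312, -2.125, 0.001]
contact_force: [0.4, 0.3, -2.2]
finger_gap: 19.4
grip_force: 20.0
```

```bash
python3 -m pendant '[{"tx":0,"ty":0,"tz":8,"rx":0,"ry":0,"rz":0},{"tx":0,"ty":0,"tz":16,"rx":0,"ry":0,"rz":0},{"tx":0,"ty":0,"tz":24,"rx":0,"ry":0,"rz":0},{"tx":0,"ty":0,"tz":29,"rx":0,"ry":0,"rz":0},{"tx":0,"ty":0,"tz":32,"rx":0,"ry":0,"rz":0}]'; python3 -m pendant '[{"tx":0,"ty":0,"tz":0,"rx":0,"ry":0,"rz":0},{"tx":0,"ty":0,"tz":0,"rx":0,"ry":0,"rz":0}]'
```

```text
t: 27.9
ee_pos: [625.5, 14.6, 68.8]
orientation: [-2.313, -2.125, 0.0]
contact_force: [-5.4, 4.2, 16.3]
finger_gap: 19.4
grip_force: 20.0
t: 28.1
ee_pos: [625.7, 14.4, 69.2]
orientation: [2.313, 2.126, 0.0]
contact_force: [-0.1, -0.6, -3.3]
finger_gap: 19.5
grip_force: 20.0
```

```bash
python3 -m pendant '[{"tx":0,"ty":0,"tz":0,"rx":0,"ry":0,"rz":0},{"tx":0,"ty":0,"tz":0,"rx":0,"ry":0,"rz":0},{"tx":0,"ty":0,"tz":0,"rx":0,"ry":0,"rz":0},{"tx":0,"ty":0,"tz":0,"rx":0,"ry":0,"rz":0},{"tx":0,"ty":0,"tz":0,"rx":0,"ry":0,"rz":0}]' 0 >/dev/null;  python3 -m pendant '[{"tx":0,"ty":0,"tz":-30,"rx":0,"ry":0,"rz":0},{"tx":0,"ty":0,"tz":-70,"rx":0,"ry":0,"rz":0},{"tx":0,"ty":0,"tz":-110,"rx":0,"ry":0,"rz":0},{"tx":0,"ty":0,"tz":-130,"rx":0,"ry":0,"rz":0},{"tx":0,"ty":0,"tz":-130,"rx":0,"ry":0,"rz":0}]'
python3 - <<'E'
from h import *
print(rel([396,-264,200],85.2))
E
```

```text
t: 29.1
ee_pos: [626.7, 14.3, 202.4]
orientation: [2.309, 2.123, 0.006]
contact_force: [1.0, 0.3, 0.1]
finger_gap: 87.9
grip_force: 0.0
[[-296.7, -206.6, 1.3], ('toolx yaw', np.float64(85.18)), ('rz', np.float64(-0.02))]
```

```bash
python3 -m pendant '[{"tx":-39,"ty":-27,"tz":0,"rx":0,"ry":0,"rz":0},{"tx":-78,"ty":-54,"tz":0,"rx":0,"ry":0,"rz":0},{"tx":-117,"ty":-81,"tz":0,"rx":0,"ry":0,"rz":0},{"tx":-156,"ty":-108,"tz":0,"rx":0,"ry":0,"rz":0},{"tx":-195,"ty":-135,"tz":0,"rx":0,"ry":0,"rz":0}]' 0 >/dev/null; python3 -m pendant '[{"tx":-34,"ty":-24,"tz":0,"rx":0,"ry":0,"rz":0},{"tx":-68,"ty":-48,"tz":0,"rx":0,"ry":0,"rz":0},{"tx":-100,"ty":-71,"tz":0,"rx":0,"ry":0,"rz":0},{"tx":-100,"ty":-71,"tz":0,"rx":0,"ry":0,"rz":0},{"tx":-100,"ty":-71,"tz":0,"rx":0,"ry":0,"rz":0}]'
python3 - <<'E'
from pot import *
c,im,a,b=run("p58.png"); pred(c,(396,-264),29); print(rel())
x0,x1,y0,y1=a; g=cv2.imread("pics/p58.png",0); x0=270;x1=365
for v in range(170,275,3): print(v,"".join(" .:-=+*#%@"[min(9,int(t)//26)] for t in g[v,x0:x1]))
print("sat at lid",im[(y0+y1)//2, :][[x0+5,x1-5]])
E
```

```text
t: 30.1
ee_pos: [395.0, -262.2, 198.2]
orientation: [-2.313, -2.123, -0.0]
contact_force: [-0.6, 0.1, 1.1]
finger_gap: 88.2
grip_force: 0.0
pot34_mid [([560.0, 24.0, 50.0, 38.0], 0.77, [632.0, -87.0])]
pot40_mid [([292.0, 345.0, 69.0, 48.0], 0.71, [363.0, -373.0]), ([559.0, 122.0, 62.0, 60.0], 0.19, [621.0, -181.0])]
pot46_mid []
pot52_mid [([291.0, 344.0, 67.0, 48.0], 0.33, [361.0, -372.0])]
pot58_mid [([314.0, 228.0, 62.0, 79.0], 0.89, [392.0, -263.0]), ([135.0, 313.0, 62.0, 66.0], 0.73, [211.0, -332.0]), ([192.0, 255.0, 72.0, 73.0], 0.66, [285.0, -278.0]), ([450.0, 220.0, 70.0, 70.0], 0.66, [508.0, -266.0])]
lid+body blob 279 351 193 331 expected near 318 224
knob in hull 302 326 225 258
foot [287.4 348.6 184.1 243.8]
lid [283.3 353.3 192.2 259.9]
knobtop [305.2 332.1 224.8 250.6]
knobbase [306.3 330.5 215.1 238.5]
[('toolx yaw', np.float64(85.26))]
170  . . .    .  . ... ................................::............::-::::::::::::...............
173  .  . .  .... .  . .... . .  .     ...............:::::::...:.:::------::::::::::....:.........
176    . .     .  ....     ..     .
[... 2600 characters left out ...]
***=  ................-***************+=::::::::::.....  .  ....
257 ...............:::..+##%%%%%%%%%%%***+=-:......:-=****************+=: ........:...... ...... . 
260 ..... ...... ..:::...  =#%##%%%%%%%%#%***********************+**=:............::...............
263 ................::........ .=+*###%%%%%%#****************+=-...............:--==:::::.:........
266   .............:::...... ..  ..   ..:-=+*###**+++=--::..:::................:--==-----::::::....
269 . .. .....:::::::::...... . ...........:::---------:::.-:::.....:::.:......:-=+*****+=--:......
272 . ... ..::::::::::::.... .. ..:::::::::::::-----:-=---:::::::::::::::....::--=+**++==--:.......
sat at lid [[38 37 32]
 [31 27 33]]
```

```bash
python3 -c "
from h import *; print(rel([392.6,-271.3,50],85.2))"
```

```text
[[-10.1, -2.6, 149.0], ('toolx yaw', np.float64(85.26)), ('rz', np.float64(0.06))]
```

```bash
python3 -m pendant '[{"tx":-10,"ty":-2.6,"tz":40,"rx":0,"ry":0,"rz":0},{"tx":-10,"ty":-2.6,"tz":80,"rx":0,"ry":0,"rz":0},{"tx":-10,"ty":-2.6,"tz":120,"rx":0,"ry":0,"rz":0},{"tx":-10,"ty":-2.6,"tz":148.5,"rx":0,"ry":0,"rz":0},{"tx":-10,"ty":-2.6,"tz":148.5,"rx":0,"ry":0,"rz":0}]' 0 >/dev/null
python3 -m pendant '[{"tx":0,"ty":0,"tz":0,"rx":0,"ry":0,"rz":0},{"tx":0,"ty":0,"tz":0,"rx":0,"ry":0,"rz":0},{"tx":0,"ty":0,"tz":0,"rx":0,"ry":0,"rz":0},{"tx":0,"ty":0,"tz":0,"rx":0,"ry":0,"rz":0},{"tx":0,"ty":0,"tz":0,"rx":0,"ry":0,"rz":0}]' 1 20
python3 -m pendant '[{"tx":0,"ty":0,"tz":0,"rx":0,"ry":0,"rz":0},{"tx":0,"ty":0,"tz":0,"rx":0,"ry":0,"rz":0},{"tx":0,"ty":0,"tz":0,"rx":0,"ry":0,"rz":0},{"tx":0,"ty":0,"tz":0,"rx":0,"ry":0,"rz":0},{"tx":0,"ty":0,"tz":0,"rx":0,"ry":0,"rz":0}]' 1 20
python3 -m pendant '[{"tx":0,"ty":0,"tz":-30,"rx":0,"ry":0,"rz":0},{"tx":0,"ty":0,"tz":-70,"rx":0,"ry":0,"rz":0},{"tx":0,"ty":0,"tz":-110,"rx":0,"ry":0,"rz":0},{"tx":0,"ty":0,"tz":-130,"rx":0,"ry":0,"rz":0},{"tx":0,"ty":0,"tz":-130,"rx":0,"ry":0,"rz":0}]'; python3 -c "
from h import *; print(rel([636,146,180],85.2))"
```

```text
t: 31.4
ee_pos: [392.3, -272.1, 51.2]
orientation: [2.312, 2.125, -0.0]
contact_force: [0.8, -0.3, -0.8]
finger_gap: 50.3
grip_force: 0.0
t: 31.9
ee_pos: [392.2, -272.0, 50.7]
orientation: [2.313, 2.126, 0.0]
contact_force: [0.7, -0.2, -0.5]
finger_gap: 19.2
grip_force: 20.0
t: 32.4
ee_pos: [392.8, -272.6, 182.8]
orientation: [2.309, 2.123, -0.0]
contact_force: [0.6, 0.7, -3.7]
finger_gap: 19.4
grip_force: 20.0
[[437.6, 207.2, 2.1], ('toolx yaw', np.float64(85.18)), ('rz', np.float64(-0.02))]
```

```bash
python3 -m pendant '[{"tx":42,"ty":20,"tz":0,"rx":0,"ry":0,"rz":0},{"tx":84,"ty":40,"tz":0,"rx":0,"ry":0,"rz":0},{"tx":126,"ty":60,"tz":0,"rx":0,"ry":0,"rz":0},{"tx":168,"ty":80,"tz":0,"rx":0,"ry":0,"rz":0},{"tx":210,"ty":100,"tz":0,"rx":0,"ry":0,"rz":0}]' >/dev/null; python3 -m pendant '[{"tx":42,"ty":20,"tz":0,"rx":0,"ry":0,"rz":0},{"tx":84,"ty":40,"tz":0,"rx":0,"ry":0,"rz":0},{"tx":126,"ty":60,"tz":0,"rx":0,"ry":0,"rz":0},{"tx":168,"ty":80,"tz":0,"rx":0,"ry":0,"rz":0},{"tx":210,"ty":100,"tz":0,"rx":0,"ry":0,"rz":0}]'; python3 -m pendant '[{"tx":16,"ty":6,"tz":0,"rx":0,"ry":0,"rz":0},{"tx":16,"ty":6,"tz":0,"rx":0,"ry":0,"rz":0},{"tx":16,"ty":6,"tz":0,"rx":0,"ry":0,"rz":0}]'; python3 -c "
from h import *; print(rel([636,146,113.5],85.2))"
```

```text
t: 33.4
ee_pos: [626.7, 131.6, 178.1]
orientation: [-2.311, -2.125, 0.004]
contact_force: [0.5, -1.5, -2.4]
finger_gap: 19.1
grip_force: 20.0
t: 33.7
ee_pos: [633.4, 144.9, 178.6]
orientation: [-2.311, -2.125, 0.004]
contact_force: [0.5, 0.1, -2.1]
finger_gap: 19.1
grip_force: 20.0
[[1.4, 2.7, 65.1], ('toolx yaw', np.float64(85.19)), ('rz', np.float64(-0.01))]
```

```bash
python3 -m pendant '[{"tx":1,"ty":2,"tz":30,"rx":0,"ry":0,"rz":0},{"tx":1,"ty":2,"tz":60,"rx":0,"ry":0,"rz":0},{"tx":1,"ty":2,"tz":66,"rx":0,"ry":0,"rz":0},{"tx":1,"ty":2,"tz":66,"rx":0,"ry":0,"rz":0},{"tx":1,"ty":2,"tz":66,"rx":0,"ry":0,"rz":0}]'
cat > ins.py <<'E'
from h import *; import json,sys
def go(f,D,cols=(240,246,252)):
    c,im=snap("wrist",f); json.dump({k:np.array(v).tolist() for k,v in c.items()},open("cq.json","w"))
    g=cv2.imread("pics/"+f,0); s=bot.get_state()["ee_pos"]; print(np.round(s,1))
    for v in range(204,264,3): print(v,"".join(" .:-=+*#%@"[min(9,int(t)//26)] for t in g[v,255:380]))
    print([int(x) for x in g[205:240,314:323].mean(1)])
    for v in (232,240): print(v,"L",g[v,255:300].tolist(),"R",g[v,335:380].tolist())
def chord(c,p,z,r,row):
    b=np.array([w2px(c,(p[0]+r*np.cos(t),p[1]+r*np.sin(t),z),True) for t in np.linspace(0,2*np.pi,4000)]); b=b[b[:,1]<b[:,1].mean()]; k=np.abs(b[:,1]-row)<.4; return [float(round(q,1)) for q in (b[k,0].min(),b[k,0].max(),b[:,1].min())]
E
python3 - <<'E'
from ins import *
go("q58.png",58); c=json.load(open("cq.json"))
print("mouth",[chord(c,(635.8,146.5),56,31.3,r) for r in (232,240)],"foot conc",[chord(c,(635.8,146.5),bot.get_state()["ee_pos"][2]-51,29,r) for r in (232,240)])
E
```

```text
t: 34.2
ee_pos: [636.7, 145.5, 116.3]
orientation: [2.313, 2.124, 0.003]
contact_force: [0.2, -0.7, -2.0]
finger_gap: 19.2
grip_force: 20.0
[636.8 145.7 116.5]
204 %%%%%#@@@@@@@#%%%%%%%%%%%%%%%%%%%%#%%%%%%%%%%%%%%%%%%%%%%%%%%%%%%%%%%%%%%%%%%%%%%%%%%%%%%%%%%%@@@@@@@@@@@@@@@@@@@@@@@@@@@@@@@
207 %%%%%#@@@@@@@#%%%%%#%%%%%%%%%%%%%%##%%%%%%%%%%%%%%%%%%%%%%%%%%%%%%%%%%%%%%%%%%%%%%%%%%%%%%%%%%@@@@@@@@@@@@@@@@@@@@@@@@@@@@@@@
210 %%%%##@@@@@@@%%%%%##%%%%%%%%%%%%%%#%%%%%%%%%%%#####*#****************#####%%%%%%%%%%%%%%%%%%%%@@@@@@@@@@@@@@@@@@@@@@@@@@@@@@@
213 %%%%%####%%%%%%%%%%##%%%%%%%%%%%%%%%%%##*****####%##%%%%%%%%%%%%%%#%%#####*****##%%%%%%%%%%%%%@@@@@@@@@@@@@@@@@@@@@@@@@@@@@@@
216 %%%%%%##%%%%%%%%%%####%%%%%%%%%%#*****##%%%%%%%%%%%%%##%%%%%%%%%%%%%%%%%%%%%%%%@@#***+**%%%%%%%@@@@@@@@@@@@@@@@@@@@@@@@@@@@@@
219 %%%%%###%%%%%%%%%%%%#%%%%%%%#***#%%%%%%%%%%%%%%%%%%%%%#%%%%%%%%%%%%%%%%%%%%%%%%%%%%%%%%#***#%%%@@@@@@@@@@@@@@@@@@@@@@@@@@@@@@
222 %%%%%%##%%%%%%%%%%%#%%%##***#%%%%%%%%%%%%%%%%%%%%%%%%%#%%%%%%%%%%%%%%%%%%%%%%%%%%%%%%%%%%%%#%%%@@@@@@@@@@@@@@@@@@@@@@@@@@@@@@
225 %%%%%####%%%%%%%%%%#****#%
[... 2125 characters left out ...]
215, 215, 213, 217, 221, 214, 187, 164, 162, 173, 226, 221, 220, 216, 217, 215, 217, 217, 218, 221, 222, 251, 248, 247, 247, 247, 247, 247, 247, 247]
240 L [211, 213, 216, 213, 209, 209, 205, 204, 204, 204, 186, 176, 179, 162, 120, 119, 193, 218, 216, 217, 216, 212, 182, 124, 82, 79, 86, 93, 99, 101, 100, 103, 104, 101, 102, 97, 103, 104, 100, 98, 102, 102, 98, 99, 97] R [100, 100, 101, 102, 102, 100, 101, 99, 98, 103, 100, 103, 100, 99, 94, 80, 64, 79, 157, 201, 221, 221, 222, 215, 88, 95, 162, 168, 160, 195, 218, 219, 218, 219, 223, 221, 222, 222, 222, 221, 222, 220, 217, 216, 218]
mouth [[271.2, 359.6, 210.1], [266.6, 364.2, 210.1]] foot conc [[278.8, 352.1, 218.0], [272.0, 358.9, 218.0]]
```

The foot sits about 4 mm short along +y.

```bash
python3 -m pendant '[{"tx":4.2,"ty":-0.3,"tz":0,"rx":0,"ry":0,"rz":0},{"tx":4.2,"ty":-0.3,"tz":3,"rx":0,"ry":0,"rz":0},{"tx":4.2,"ty":-0.3,"tz":3,"rx":0,"ry":0,"rz":0},{"tx":4.2,"ty":-0.3,"tz":3,"rx":0,"ry":0,"rz":0}]'
python3 - <<'E'
from ins import *
c,im=snap("wrist","q58b.png"); g=cv2.imread("pics/q58b.png",0)
print([int(x) for x in g[205:240,314:323].mean(1)])
for v in (232,240): print(v,"L",g[v,255:300].tolist(),"R",g[v,335:380].tolist())
z=bot.get_state()["ee_pos"][2]-51
print("mouth",[chord(c,(635.8,147),56,31.3,r) for r in (232,240)],"foot conc",[chord(c,(635.8,147),z,29,r) for r in (232,240)],z)
E
```

```text
t: 34.65
ee_pos: [636.2, 150.2, 111.7]
orientation: [-2.313, -2.126, 0.0]
contact_force: [0.1, 0.3, -2.0]
finger_gap: 19.6
grip_force: 20.0
[216, 216, 216, 216, 216, 216, 216, 216, 216, 216, 216, 216, 217, 221, 187, 164, 180, 206, 223, 219, 85, 103, 72, 88, 101, 102, 101, 102, 103, 103, 102, 102, 103, 102, 109]
232 L [215, 216, 216, 216, 214, 212, 206, 203, 203, 203, 208, 215, 214, 214, 214, 209, 213, 213, 212, 208, 208, 208, 210, 208, 209, 183, 166, 172, 175, 194, 218, 223, 205, 139, 87, 87, 84, 85, 75, 77, 90, 97, 95, 104, 105] R [97, 83, 80, 81, 84, 89, 92, 114, 170, 208, 217, 220, 219, 205, 168, 163, 162, 174, 195, 215, 218, 220, 219, 219, 222, 222, 220, 221, 221, 219, 219, 218, 213, 215, 215, 217, 218, 221, 220, 250, 248, 247, 247, 247, 247]
240 L [213, 215, 213, 215, 213, 210, 209, 204, 205, 202, 207, 212, 212, 214, 212, 213, 212, 201, 174, 173, 183, 193, 184, 124, 83, 82, 87, 94, 101, 102, 102, 102, 99, 101, 100, 98, 100, 101, 101, 99, 102, 103, 105, 100, 95] R [103, 100, 100, 101, 98, 102, 100, 102, 101, 102, 102, 102, 101, 101, 92, 76, 65, 72, 152, 204, 222, 220, 198, 162, 162, 174, 220, 223, 221, 220, 215, 216, 216, 215, 218, 218, 219, 223, 219, 251, 248, 248, 249, 250, 251]
mouth [[280.9, 353.7, 219.2], [273.3, 361.2, 219.2]] foot conc [[290.6, 344.1, 225.3], [280.1, 354.6, 225.3]] 60.739542980877815
```

```bash
python3 -m pendant '[{"tx":0,"ty":0.6,"tz":0,"rx":0,"ry":0,"rz":0},{"tx":0,"ty":0.6,"tz":3,"rx":0,"ry":0,"rz":0},{"tx":0,"ty":0.6,"tz":6,"rx":0,"ry":0,"rz":0},{"tx":0,"ty":0.6,"tz":10,"rx":0,"ry":0,"rz":0},{"tx":0,"ty":0.6,"tz":10,"rx":0,"ry":0,"rz":0}]'
```

```text
t: 35.2
ee_pos: [636.5, 150.1, 100.9]
orientation: [-2.312, -2.125, 0.002]
contact_force: [0.3, -0.2, -2.1]
finger_gap: 19.1
grip_force: 20.0
```

```bash
python3 -m pendant '[{"tx":0,"ty":0,"tz":8,"rx":0,"ry":0,"rz":0},{"tx":0,"ty":0,"tz":16,"rx":0,"ry":0,"rz":0},{"tx":0,"ty":0,"tz":24,"rx":0,"ry":0,"rz":0},{"tx":0,"ty":0,"tz":29,"rx":0,"ry":0,"rz":0},{"tx":0,"ty":0,"tz":32,"rx":0,"ry":0,"rz":0}]'; python3 -m pendant '[{"tx":0,"ty":0,"tz":0.7,"rx":0,"ry":0,"rz":0},{"tx":0,"ty":0,"tz":0.7,"rx":0,"ry":0,"rz":0}]'
```

```text
t: 35.7
ee_pos: [637.2, 148.7, 70.1]
orientation: [2.312, 2.124, -0.002]
contact_force: [-6.2, -10.6, 20.3]
finger_gap: 18.9
grip_force: 20.0
t: 35.9
ee_pos: [637.2, 148.7, 70.2]
orientation: [2.312, 2.124, -0.001]
contact_force: [-5.2, -9.3, 10.6]
finger_gap: 19.3
grip_force: 20.0
```

```bash
python3 -m pendant '[{"tx":-0.8,"ty":-0.6,"tz":0,"rx":0,"ry":0,"rz":0},{"tx":-1.5,"ty":-0.9,"tz":0,"rx":0,"ry":0,"rz":0},{"tx":-1.5,"ty":-0.9,"tz":0,"rx":0,"ry":0,"rz":0}]'
```

```text
t: 36.2
ee_pos: [636.6, 148.2, 70.1]
orientation: [2.312, 2.124, 0.003]
contact_force: [-0.6, -4.4, 8.2]
finger_gap: 18.9
grip_force: 20.0
```

```bash
python3 -m pendant '[{"tx":0,"ty":0,"tz":0,"rx":0,"ry":0,"rz":0},{"tx":0,"ty":0,"tz":0,"rx":0,"ry":0,"rz":0},{"tx":0,"ty":0,"tz":0,"rx":0,"ry":0,"rz":0},{"tx":0,"ty":0,"tz":0,"rx":0,"ry":0,"rz":0},{"tx":0,"ty":0,"tz":0,"rx":0,"ry":0,"rz":0}]' 0;  python3 -m pendant '[{"tx":0,"ty":0,"tz":-30,"rx":0,"ry":0,"rz":0},{"tx":0,"ty":0,"tz":-70,"rx":0,"ry":0,"rz":0},{"tx":0,"ty":0,"tz":-110,"rx":0,"ry":0,"rz":0},{"tx":0,"ty":0,"tz":-130,"rx":0,"ry":0,"rz":0},{"tx":0,"ty":0,"tz":-130,"rx":0,"ry":0,"rz":0}]' >/dev/null; python3 -m pendant '[{"tx":-45,"ty":-20,"tz":-10,"rx":0,"ry":0,"rz":0},{"tx":-90,"ty":-40,"tz":-20,"rx":0,"ry":0,"rz":0},{"tx":-135,"ty":-60,"tz":-40,"rx":0,"ry":0,"rz":0},{"tx":-160,"ty":-70,"tz":-60,"rx":0,"ry":0,"rz":0},{"tx":-160,"ty":-70,"tz":-60,"rx":0,"ry":0,"rz":0}]'
python3 - <<'E'
from h import *
im=bot.snapshot("side"); b=cv2.resize(im[190:340,120:290,::-1],None,fx=2.6,fy=2.6,interpolation=cv2.INTER_CUBIC)
c,w=snap("wrist","fin.png"); a=cv2.resize(w[20:360,250:580,::-1],None,fx=1.1,fy=1.1)
h=max(a.shape[0],b.shape[0]); o=np.zeros((h,a.shape[1]+b.shape[1],3),np.uint8); o[:b.shape[0],:b.shape[1]]=b; o[:a.shape[0],b.shape[1]:]=a; cv2.imwrite("pics/final.png",o[:600,:800]); print(o.shape)
E
```

```text
t: 36.7
ee_pos: [635.7, 148.8, 68.8]
orientation: [-2.313, -2.126, 0.0]
contact_force: [0.4, 0.9, 0.3]
finger_gap: 57.1
grip_force: 0.0
t: 37.7
ee_pos: [552.0, -7.6, 260.4]
orientation: [2.315, 2.12, 0.002]
contact_force: [0.9, 0.7, -1.0]
finger_gap: 88.3
grip_force: 0.0
(390, 805, 3)
```

View pics/final.png

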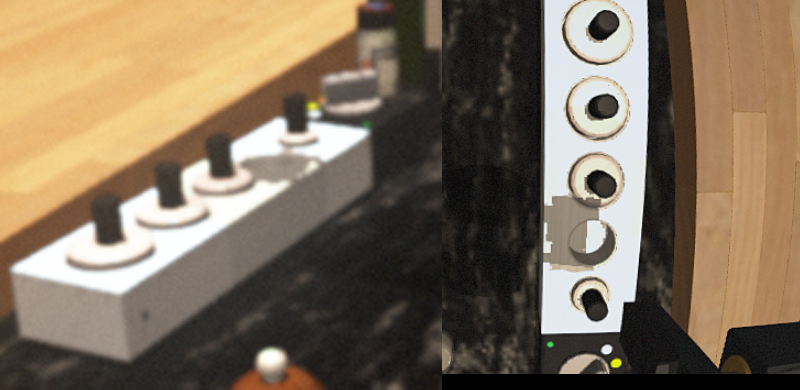

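All four pots stand upright with their lids level, and well 40 is empty. The detectors can check that no 40 mm pot is hidden anywhere.

Run:
```python
from h import *
for cam in ("scene","side","wrist"):
    c,im=snap(cam,"e_"+cam+".png")
    for t in ["pot40_mid","pot34_mid","pot58_mid","shaker_mid"]:
        print(cam,t,[(np.round(d["box"]).tolist(),round(d["confidence"],2),np.round(px2w(c,*d["box"][:2],50,cam=="wrist"))[:2].tolist()) for d in bot.find_in(cam,t)][:5])
print(rel([609.5,-180,180],46.8))
```

```text
scene pot40_mid []
scene pot34_mid [([381.0, 233.0, 10.0, 16.0], 0.42, [659.0, -33.0])]
scene pot58_mid [([312.0, 315.0, 26.0, 37.0], 0.96, [263.0, -306.0]), ([392.0, 279.0, 21.0, 26.0], 0.82, [513.0, -269.0]), ([291.0, 340.0, 32.0, 37.0], 0.59, [183.0, -361.0]), ([343.0, 206.0, 16.0, 14.0], 0.5, [679.0, 209.0])]
scene shaker_mid [([348.0, 270.0, 16.0, 39.0], 0.91, [443.0, -176.0]), ([402.0, 302.0, 47.0, 57.0], 0.58, [466.0, -364.0])]
side pot40_mid []
side pot34_mid [([234.0, 237.0, 18.0, 16.0], 0.65, [646.0, -143.0])]
side pot58_mid [([165.0, 280.0, 29.0, 32.0], 0.9, [657.0, 112.0]), ([304.0, 232.0, 18.0, 33.0], 0.78, [505.0, -225.0]), ([411.0, 241.0, 16.0, 38.0], 0.63, [257.0, -234.0]), ([446.0, 236.0, 26.0, 35.0], 0.58, [185.0, -293.0])]
side shaker_mid [([318.0, 247.0, 18.0, 37.0], 0.72, [442.0, -137.0])]
wrist pot40_mid []
wrist pot34_mid [([385.0, 294.0, 33.0, 39.0], 0.58, [618.0, -101.0])]
wrist pot58_mid [([392.0, 50.0, 61.0, 66.0], 0.76, [636.0, 146.0]), ([305.0, 417.0, 42.0, 33.0], 0.71, [516.0, -268.0])]
wrist shaker_mid []
[[-169.8, 71.5, 79.1], ('toolx yaw', np.float64(85.18)), ('rz', np.float64(38.38))]
```

No sign of a 40 mm pot, so four are present. Next is the dial, to orange.

```bash
python3 -m pendant '[{"tx":-40,"ty":17,"tz":0,"rx":0,"ry":0,"rz":8},{"tx":-80,"ty":34,"tz":10,"rx":0,"ry":0,"rz":16},{"tx":-120,"ty":50,"tz":30,"rx":0,"ry":0,"rz":24},{"tx":-155,"ty":65,"tz":55,"rx":0,"ry":0,"rz":32},{"tx":-170,"ty":71,"tz":79,"rx":0,"ry":0,"rz":38.6}]' 0 >/dev/null;  python3 -m pendant '[{"tx":0,"ty":0,"tz":0,"rx":0,"ry":0,"rz":0},{"tx":0,"ty":0,"tz":0,"rx":0,"ry":0,"rz":0},{"tx":0,"ty":0,"tz":0,"rx":0,"ry":0,"rz":0}]'; python3 -c "
from h import *; print(rel([609.5,-180,67],46.5))
c,im=snap('wrist','d3.png')
# bar edges across tool y near TCP
g=cv2.imread('pics/d3.png',0); print([round(x) for x in w2px(c,(609.5,-180,88),True)])
for v in (205,225,235,245): print(v,g[v,285:350:2].tolist())"
```

```text
t: 39.35
ee_pos: [609.5, -179.2, 181.9]
orientation: [2.882, 1.246, 0.003]
contact_force: [0.4, 0.6, 0.3]
finger_gap: 88.3
grip_force: 0.0
[[-0.7, 0.3, 114.9], ('toolx yaw', np.float64(46.78)), ('rz', np.float64(0.28))]
[316, 247]
205 [28, 12, 26, 23, 31, 22, 19, 27, 33, 57, 63, 73, 78, 82, 93, 91, 92, 89, 82, 77, 73, 63, 41, 32, 27, 28, 18, 85, 117, 118, 118, 48, 24]
225 [80, 84, 81, 81, 81, 78, 81, 81, 79, 85, 67, 71, 72, 76, 102, 145, 152, 82, 83, 73, 55, 85, 86, 83, 83, 84, 86, 86, 83, 83, 83, 82, 26]
235 [83, 80, 81, 78, 81, 78, 84, 80, 86, 83, 78, 67, 71, 80, 102, 143, 152, 81, 81, 76, 49, 84, 82, 84, 83, 81, 83, 81, 81, 86, 84, 82, 86]
245 [94, 113, 80, 111, 73, 96, 82, 80, 79, 80, 77, 69, 67, 72, 105, 145, 151, 76, 77, 74, 50, 82, 85, 82, 84, 85, 80, 78, 82, 84, 82, 80, 80]
```

```bash
python3 -m pendant '[{"tx":0,"ty":0,"tz":40,"rx":0,"ry":0,"rz":0.2},{"tx":0,"ty":0,"tz":80,"rx":0,"ry":0,"rz":0.2},{"tx":0,"ty":0,"tz":105,"rx":0,"ry":0,"rz":0.2},{"tx":0,"ty":0,"tz":115,"rx":0,"ry":0,"rz":0.2},{"tx":0,"ty":0,"tz":115,"rx":0,"ry":0,"rz":0.2}]' 0 >/dev/null
python3 -m pendant '[{"tx":0,"ty":0,"tz":0,"rx":0,"ry":0,"rz":0},{"tx":0,"ty":0,"tz":0,"rx":0,"ry":0,"rz":0},{"tx":0,"ty":0,"tz":0,"rx":0,"ry":0,"rz":0},{"tx":0,"ty":0,"tz":0,"rx":0,"ry":0,"rz":0},{"tx":0,"ty":0,"tz":0,"rx":0,"ry":0,"rz":0}]' 1 15 
python3 -m pendant '[{"tx":0,"ty":0,"tz":0,"rx":0,"ry":0,"rz":0},{"tx":0,"ty":0,"tz":0,"rx":0,"ry":0,"rz":0},{"tx":0,"ty":0,"tz":0,"rx":0,"ry":0,"rz":0},{"tx":0,"ty":0,"tz":0,"rx":0,"ry":0,"rz":0},{"tx":0,"ty":0,"tz":0,"rx":0,"ry":0,"rz":0}]' 1 15; python3 -c "
from h import *; print(rel(None,-21.9))"
```

```text
t: 40.4
ee_pos: [609.1, -180.2, 65.4]
orientation: [2.887, 1.237, 0.001]
contact_force: [0.4, 0.0, -0.7]
finger_gap: 50.0
grip_force: 0.0
t: 40.9
ee_pos: [608.9, -180.1, 65.0]
orientation: [-2.887, -1.237, 0.0]
contact_force: [-1.3, 0.1, -0.9]
finger_gap: 13.9
grip_force: 15.0
[('toolx yaw', np.float64(46.38)), ('rz', np.float64(68.28))]
```

```bash
python3 -m pendant '[{"tx":0,"ty":0,"tz":-1,"rx":0,"ry":0,"rz":8},{"tx":0,"ty":0,"tz":-1,"rx":0,"ry":0,"rz":16},{"tx":0,"ty":0,"tz":-1,"rx":0,"ry":0,"rz":24},{"tx":0,"ty":0,"tz":-1,"rx":0,"ry":0,"rz":32},{"tx":0,"ty":0,"tz":-1,"rx":0,"ry":0,"rz":40}]' 1 15
python3 -m pendant '[{"tx":0,"ty":0,"tz":0,"rx":0,"ry":0,"rz":8},{"tx":0,"ty":0,"tz":0,"rx":0,"ry":0,"rz":16},{"tx":0,"ty":0,"tz":0,"rx":0,"ry":0,"rz":23},{"tx":0,"ty":0,"tz":0,"rx":0,"ry":0,"rz":28.3},{"tx":0,"ty":0,"tz":0,"rx":0,"ry":0,"rz":28.3}]' >/dev/null;python3 -m pendant '[{"tx":0,"ty":0,"tz":0,"rx":0,"ry":0,"rz":0},{"tx":0,"ty":0,"tz":0,"rx":0,"ry":0,"rz":0}]' ; python3 -c "
from h import *; print(rel(None,-21.9))"
```

```text
t: 41.4
ee_pos: [608.8, -179.9, 65.0]
orientation: [-3.137, -0.166, 0.001]
contact_force: [2.3, -1.0, -5.5]
finger_gap: 13.9
grip_force: 15.0
t: 42.1
ee_pos: [608.7, -179.9, 65.1]
orientation: [-3.084, 0.595, 0.002]
contact_force: [3.5, 0.4, -12.0]
finger_gap: 14.0
grip_force: 15.0
[('toolx yaw', np.float64(-21.83)), ('rz', np.float64(0.07))]
```

```bash
python3 -m pendant '[{"tx":0,"ty":0,"tz":0,"rx":0,"ry":0,"rz":0},{"tx":0,"ty":0,"tz":0,"rx":0,"ry":0,"rz":0},{"tx":0,"ty":0,"tz":0,"rx":0,"ry":0,"rz":0},{"tx":0,"ty":0,"tz":0,"rx":0,"ry":0,"rz":0},{"tx":0,"ty":0,"tz":0,"rx":0,"ry":0,"rz":0}]' 0 >/dev/null
python3 -m pendant '[{"tx":0,"ty":0,"tz":-40,"rx":0,"ry":0,"rz":0},{"tx":0,"ty":0,"tz":-80,"rx":0,"ry":0,"rz":0},{"tx":0,"ty":0,"tz":-120,"rx":0,"ry":0,"rz":0},{"tx":0,"ty":0,"tz":-120,"rx":0,"ry":0,"rz":0},{"tx":0,"ty":0,"tz":-120,"rx":0,"ry":0,"rz":0}]'
python3 - <<'E'
from h import *
c,im=snap("wrist","d4.png"); g=cv2.imread("pics/d4.png",0)
hsv=cv2.cvtColor(im,cv2.COLOR_RGB2HSV); u0,v0=w2px(c,(609,-180,60),True); print(u0,v0,rel())
m=((hsv[...,1]>120)&(hsv[...,2]>90)).astype(np.uint8); n,l,st,ce=cv2.connectedComponentsWithStats(m)
o=np.array([609.,-180])
for i in range(1,n):
    if st[i,4]>25 and np.hypot(*(ce[i]-[u0,v0]))<90:
        w=px2w(c,*ce[i],56,True)[:2]; print("mark",im[int(ce[i][1]),int(ce[i][0])],ce[i].round(),w.round(1),"yaw",np.degrees(np.arctan2(*(w-o)[::-1])).round(1))
for v in range(int(v0)-40,int(v0)+45,8): print(v,g[v,int(u0)-24:int(u0)+26:2].tolist())
E
```

```text
t: 43.1
ee_pos: [609.0, -180.2, 186.4]
orientation: [3.084, -0.597, 0.002]
contact_force: [0.3, 0.4, -1.2]
finger_gap: 87.8
grip_force: 0.0
312.62296319388884 235.0059784687898 [('toolx yaw', np.float64(-21.92))]
mark [245 216  65] [315. 188.] [ 640.7 -194.8] yaw -25.0
mark [184 140   7] [289. 197.] [ 642.5 -174. ] yaw 10.1
mark [247  82  60] [342. 197.] [ 627.6 -211.2] yaw -59.2
mark [ 40 111  51] [286. 288.] [ 575.2 -142.7] yaw 132.2
195 [140, 139, 139, 141, 68, 33, 25, 31, 27, 25, 55, 67, 177, 204, 202, 195, 70, 60, 61, 64, 66, 63, 63, 49, 127]
203 [131, 127, 108, 27, 23, 37, 36, 58, 82, 88, 100, 106, 109, 115, 113, 113, 104, 99, 95, 82, 59, 35, 29, 26, 24]
211 [28, 62, 98, 105, 103, 100, 101, 102, 104, 55, 67, 75, 86, 128, 128, 82, 76, 65, 54, 103, 101, 102, 102, 101, 105]
219 [97, 98, 102, 100, 96, 100, 99, 100, 96, 70, 89, 93, 114, 177, 181, 109, 98, 90, 74, 101, 97, 100, 99, 99, 102]
227 [98, 102, 102, 97, 96, 100, 100, 100, 100, 67, 88, 94, 104, 179, 181, 107, 95, 92, 75, 100, 102, 101, 99, 100, 101]
235 [101, 99, 100, 97, 100, 100, 102, 95, 99, 66, 92, 97, 98, 180, 181, 104, 99, 84, 75, 97, 97, 103, 102, 99, 99]
243 [100, 100, 100, 95, 98, 100, 98, 103, 94, 65, 89, 96, 104, 188, 185, 104, 95, 89, 75, 96, 99, 98, 96, 100, 98]
251 [97, 94, 95, 132, 143, 92, 106, 143, 101, 63, 86, 93, 97, 100, 103, 97, 96, 84, 73, 96, 96, 92, 99, 97, 99]
259 [28, 31, 126, 136, 134, 136, 135, 137, 97, 60, 83, 94, 95, 97, 93, 95, 97, 87, 75, 99, 95, 98, 99, 95, 95]
267 [38, 38, 44, 38, 43, 38, 37, 41, 106, 66, 112, 127, 132, 132, 136, 131, 134, 116, 67, 65, 32, 25, 26, 29, 23]
275 [38, 36, 38, 40, 36, 37, 37, 39, 37, 41, 107, 125, 131, 128, 127, 130, 126, 115, 26, 25, 27, 26, 29, 19, 28]
```

The pointer, at column 315.5 and vertical, lines up with the orange mark at column 315. The gripper is clear of everything, so I'll hand in.

```bash
python3 -c "
from h import *
c,im=snap('side')
print([(t,[np.round(d['box']).tolist() for d in bot.find_in('side',t)][:2]) for t in ('pot34_mid','pot46_mid','pot52_mid','pot58_mid')]); print(bot.close_job())"
```

```text
[('pot34_mid', []), ('pot46_mid', [[207.0, 254.0, 26.0, 26.0]]), ('pot52_mid', [[187.0, 268.0, 28.0, 27.0], [203.0, 272.0, 156.0, 112.0]]), ('pot58_mid', [[407.0, 238.0, 10.0, 36.0], [305.0, 232.0, 19.0, 34.0]])]
the job is handed in; nothing more can be done
None
```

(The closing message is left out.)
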